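# Lock the bead-mould clamp and push out the blanks

## Task

The clamp screw's locknut on the bead-mould rack has worked loose: fit the key fully down over the screw's brass square head with its handle between the two fork posts, so that the screw keeps its setting, and with the key in place swing the red lever clockwise (from above) until the locknut is tight against its stop. Only then push every bead blank out of its tube into the catch tray with the push rod, without touching the blanks with the fingers. Finish with the key and the rod lying back on the grey mat, the locknut still tight and the other things on the bench left alone.

Things in the scene. Friction and masses are not known exactly. Their poses are not given: they have to be found in the camera images.
- rack: Fixed bead-mould rack, origin on the bench under its middle, z up, y the push direction (open tube mouths to catch tray), x across the tubes. Four wooden tubes along y (y -50 to 50 mm) at x = -72, -24, 24, 72 mm. A green bridge along x lies over their middle (34 mm wide, x -116 to 116, top 94 mm up); it carries the clamp screw and locknut on the vertical axis x = y = 0.
- mouth1 (a point): Centre of the open (push) mouth of tube 1 (rack x = -72, y = -50 mm), 55 mm above the bench; y points into the tube. The mouths of tubes 2, 3, 4 follow at 48 mm steps along x. Each tube is 100 mm long, bore 34 mm, wall 5 mm, with a 10 mm slot along its top through which a blank shows.
- fork (a point): Middle of the fork: two steel posts (10 mm thick, tops 157 mm above the bench) on the bridge at rack x = -108, y = -20 and +20 mm; the 30 mm gap keeps the key's handle from swinging, and a ledge between them (top 120 mm up) bears it level. The point is 132 mm above the bench, the height of the middle of the fitted key. Axes as the rack.
- screw_head (a point): Brass square head (30 x 30 mm, top 149 mm above the bench, last 7 mm narrowed to 24 mm) of the clamp screw, on its axis, 132 mm above the bench: where the middle of the key's socket comes when the key is fully down on the screw's collar (120 mm up). Axes along the flats, at the start those of the rack.
- screw (a joint): Turn of the clamp screw (the inner part) in the rack, rad, anticlockwise from above positive; 0 at the start, its setting, to be kept within 0.33. It turns at 0.15 Nm; the locknut under its head rubs on it harder (0.45 Nm), so turning the nut drags the screw round unless the key holds it.
- locknut (a joint): Turn of the locknut relative to the screw, rad, clockwise from above positive: starts loose at 0 to 0.25, stops at 1.5, tight above 1.3. Stays where it is left.
- lever_peg (a point): Red upright peg (14 mm thick, 100 to 152 mm above the bench) at the end of the locknut's red lever, 75 mm from the screw axis; the point is on the peg's axis, 135 mm up. At locknut 0 it lies 85 degrees anticlockwise (from above) from the rack's x axis; tightening swings it clockwise to about the rack's +x.
- key_grip (a point): The key: dark steel box spanner, yellow handle end, 158 mm long, 24 mm high, 0.28 kg, lying flat on the mat. The point is on its straight handle bar (20 mm wide) near the centre of mass, half-way up: grip here. x points along the bar to the socket (through-square 33 mm, outside 47 mm), whose centre is 55 mm on; z up. It works either way up.
- key_socket (a point): Centre of the key's square through-socket (33 mm opening, 47 mm outside), 55 mm from key_grip along +x, half-way up its 24 mm height.
- key_end (a point): Point on the key's bar axis 108 mm from the socket centre, near the yellow handle's end (the bar ends 135 mm from the socket); it lies between the fork posts when the key is fitted.
- rod: The push rod: wooden handle 70 x 24 x 24 mm, 16 mm steel shaft, and a black rubber head 24 mm thick. Origin at the centre of the handle; x points along the shaft to the head, whose end face is 170 mm from the origin (the handle ends 35 mm from it, so 135 mm of shaft and head can enter a tube); 12 mm above what it lies on. 0.18 kg.
- mat: Grey tool mat, 300 x 300 x 4 mm, fixed on the bench; origin at its middle on the bench. The key and the rod start on it and go back on it.
- tray (a point): Middle of the floor (6 mm above the bench) of the plywood catch tray at the tubes' far ends, walls 60 mm high; inside 210 mm along x and 126 mm along y. Axes as the rack.
- key: The same key; origin below the socket's centre, on its underside.
- blank1: Centre of bead blank 1 (red), a cylinder 30 mm thick and 40 mm long (axis y), 60 g, that starts somewhere inside tube 1; None if tube 1 is empty. It slides with under 3 N.
- blank2: Centre of bead blank 2 (white), a cylinder 30 mm thick and 40 mm long (axis y), 60 g, that starts somewhere inside tube 2; None if tube 2 is empty. It slides with under 3 N.
- blank3: Centre of bead blank 3 (blue), a cylinder 30 mm thick and 40 mm long (axis y), 60 g, that starts somewhere inside tube 3; None if tube 3 is empty. It slides with under 3 N.
- blank4: Centre of bead blank 4 (terracotta), a cylinder 30 mm thick and 40 mm long (axis y), 60 g, that starts somewhere inside tube 4; None if tube 4 is empty. It slides with under 3 N.
- gourd_a: Bystander: large terracotta gourd, loose on the bench; origin under its middle. Leave alone.
- gourd_b: Bystander: small dark gourd, loose on the bench; origin under its middle. Leave alone.
- bead_bowl: Bystander: terracotta bowl, loose on the bench; origin under its middle. Leave alone.
- brush_cup: Bystander: blue cup, loose on the bench; origin under its middle. Leave alone.
- brush: Bystander: paint brush, loose on the bench; origin under its middle. Leave alone.
- figure: Bystander: carved wooden figure, loose on the bench; origin under its middle. Leave alone.
Things that resemble listed ones, but are neither listed nor needed, are in the scene too. What is shaped like the key but blue or turquoise is not meant.

How it is judged (in metres and radians):
On the way, in this order (a step that is already met when the one before it is completed fails the run):
1. the key sits fully down on the screw's head, its handle between the fork posts (distance between key_socket and screw_head below 0.007 m and distance between key_end and fork below 0.015 m), for 0.2 s.
2. the locknut is tight, the key still holding the screw (all of step 1 and value of joint locknut above 1.3 rad), for 0.2 s.
3. every blank lies in the catch tray (x of blank1 in the frame of tray between -0.105 and 0.105 m and y of blank1 in the frame of tray between -0.066 and 0.062 m and z of each of blank1, blank2, blank3, blank4 in the frame of tray below 0.045 m and x of blank2 in the frame of tray between -0.105 and 0.105 m and y of blank2 in the frame of tray between -0.066 and 0.062 m and x of blank3 in the frame of tray between -0.105 and 0.105 m and y of blank3 in the frame of tray between -0.066 and 0.062 m and x of blank4 in the frame of tray between -0.105 and 0.105 m and y of blank4 in the frame of tray between -0.066 and 0.062 m), for 0.2 s.
At the end, for the whole second after the job is handed in: Every blank present lies in the catch tray (centre inside its walls, less than 45 mm over its floor), the locknut joint is above 1.3 rad, and the key and rod lie at rest with their grip points over the mat (within 150 mm of its middle along each of its sides, less than 30 mm above the bench) (all of step 3 and value of joint locknut above 1.3 rad and x of key_grip in the frame of mat between -0.15 and 0.15 m and y of key_grip in the frame of mat between -0.15 and 0.15 m and z of each of key_grip, rod in the frame of mat below 0.03 m and linear speed of each of key, rod below 0.02 m/s and x of rod in the frame of mat between -0.15 and 0.15 m and y of rod in the frame of mat between -0.15 and 0.15 m); the robot touches nothing.
It fails at once if the clamp screw turned more than about 19 degrees from its setting (value of joint screw above 0.33 rad or value of joint screw below -0.33 rad).
It fails at once if a blank was pushed out before the locknut was tight (value of joint locknut below 1.2 rad and y of any of blank1, blank2, blank3, blank4 in the frame of tray above -0.07 m).
It fails at once if a blank was touched with the fingers (contact force between the fingers and blank1 above 1 N or contact force between the fingers and blank2 above 1 N or contact force between the fingers and blank3 above 1 N or contact force between the fingers and blank4 above 1 N).
It fails at once if a bystander was moved more than 40 mm (distance of any of gourd_a, gourd_b, bead_bowl, brush_cup, brush, figure from where it was at the start of the episode above 0.04 m).
Of blank1, blank2, blank3, blank4 only 2 to 4 are there at a start; the rules pass over those that are not, and their reading is None.
At some moment in a run one of rod may be knocked a few centimetres aside while the robot is not near it.
Once in a run the grip may slacken for a moment while it holds something.
It also fails if it takes over 210 s, if anything falls off the work surface, if the arm or the gripper's body presses on something with over 40 N, if the wrist force passes 120 N, or if a joint passes its speed limit or range.

## Robot

A 6-joint arm with a two-finger parallel gripper is mounted at the origin on the work surface. World frame = base frame: x ahead of the robot, y to its left, z up, the work surface at z = 0. Lengths are in mm, angles in rad, forces in N, time in s.
With the tool pointing down it reaches from about 325 to 925 mm from the base axis. Payload 3.1 kg.
Tool frame: the origin (TCP) lies midway between the tips of the shut fingers; the grasp point (between the pads) lies 19 mm behind it; z points along the fingers, y is the line along which they close (so a half turn about z gives the same grasp; the last joint's range is limited). The gripper opens to 85 mm and grips with 20 to 120 N. Pads are 22 mm wide; open, the fingers measure 114 mm over their backs; the gripper's body (76 mm by 85 mm) begins 54 mm behind the grasp point. The pads swing forward as they close: fully open they stand 13 mm farther back than shut.
Start: joints at [1.131, 0.217, 1.613, -0, 1.311, -0.112], TCP at [201.207, 591.739, 231.3] pointing down, gripper open.
Joint ranges: [-2.75, 2.75], [-0.78, 2.1], [0.31, 2.55], [-1.13, 4.27], [0.13, 2.63], [-2.58, 2.58]. Speed limits (rad/s): [2.79, 2.79, 3.14, 3.14, 3.14, 3.14].

## Interface

Orientations are given as a rotation vector (axis times angle).
In Python, from bench import r gives the robot as it stands.
- The arm moves only by the tool play_rows, never from a script. Its argument "moves" is a list of rows, each a list of 7 numbers: the turn, a rotation vector about the tool's x, y, z in rad, then the shift along the tool's x, y, z in m, then the finger opening in m, from 0 to 0.0854. In form: [[rx, ry, rz, x, y, z, claw], ...]. A call has 1 to 12 rows; each row is the pose to reach, as a shift and turn from the pose commanded when the call began, along the tool's axes at that moment; what a row does not reach only later rows make up. A row lasts 1/8 s, in which the tool goes at most 62.5 mm and 10.7 degrees, less where a joint would pass 70% of its speed; a pose out of reach is approached as far as the arm can. A call with a gripper value outside its range is refused whole. The fingers move at their own pace and stop on an object; "grip_force" is the grip in N (left out, the last holds). Time passes only in rows, so rows that repeat a pose let the fingers close. It gives the time, the measured TCP pose, the force, the opening and the grip force at its end, in the units of the state.
- r.read_state(): the state, without advancing time (a new reading comes with each control period).
- r.get_image(name): name is "side" or "top" or "wrist"; returns the picture (384x512x3 uint8, blue, green, red); there is no depth.
- r.get_calibration(name): a dict with "mtx" (3x3 intrinsics, pixels), "extrinsics" (4x4, takes a point from camera to world coordinates). Camera axes: x right, y down, z forward; pixel columns grow to the right and rows downward; lengths in mm; the calibration is good to about 2 mm. A picture is of the moment at which its call begins: read the wrist's pose just before it. get_calibration takes no time and is no camera call; for the wrist camera it gives the pose at the moment of the call.
- r.sign_off(): hands the job in; it is judged then, once.
Trained networks look in the newest picture that a camera, given by its name, has taken for a name from the list of things; names that differ only in an ending like _2 or _b are one class to them, and where a whole thing is asked for, a point or a joint stands for the part that bears it (a point fixed in the world has none). Each returns a list of dicts, best first, with "conf" (0 to 1); they miss things now and then, are a little off and sometimes report something else, mostly with a low value. They report only what shows in the picture. A call takes as long as a camera call. They do not tell look-alikes from the thing itself.
- r.cut_out(query, camera): "mask" (384x512 bool, what is visible of it) and "uv" ([column, row] in pixels, amid what is visible of it).
The state is a dict: "t": time; "q": joint angles; "joint_vel": joint speeds; "joint_efforts": joint torques, N m; "tool_pos": TCP position; "orientation": TCP orientation; "force": force on the tool from outside, world axes, zero at the start; "torque": the same for the moment, N m; "width": opening from 0.0 (shut) to 1.0 (fully open); "grasp_force": force on a finger pad.
Only numpy, scipy, OpenCV 4.12 (cv2) and the standard library are available. Lean on these libraries where they do the work, as an engineer would, in place of code of your own. Each camera call takes 0.05 s, during which the arm holds its last target. There are 200 camera calls.

## Working session

There is one attempt and no reset: what is moved stays moved. The work goes in short steps, Python scripts to look and compute and a tool call to move; the robot and the scene stay as the last step left them, time stands still between calls to the robot, and variables do not carry over. Pictures are saved under pics/ and viewed, at most 14 in all, crops included, and the job is handed in when it is done.

Besides the shell and the picture viewer there is one more tool, called after "Emit:" as name([rows], argument=value, ...), one row to a line, values as JSON. play_rows: Moves the arm, as the interface text tells. Its arguments: {"type":"object","properties":{"moves":{"type":"array"},"grip_force":{"type":"number"}},"required":["moves"]}

```bash
mkdir -p pics; ls; python3 - <<'E'
from bench import r
import cv2,numpy as np
s=r.read_state();print(s)
for n in("side","top"):
    im=r.get_image(n);cv2.imwrite(f"pics/{n}0.png",im)
    c=r.get_calibration(n);print(n,c["mtx"].round(1).tolist(),c["extrinsics"].round(3).tolist())
    for q in("rack","key","rod","mat","lever_peg","screw_head","key_grip","key_socket","key_end","mouth1","fork","tray","blank1","blank2","blank3","blank4"):
        try:print(q,[(round(d["conf"],2),[int(v) for v in d["uv"]],int(d["mask"].sum())) for d in r.cut_out(q,n)[:3]])
        except Exception as e:print(q,e)
E
```

```text
pics
{'t': 0.0, 'q': array([ 1.13079178e+00,  2.17729263e-01,  1.61492311e+00, -7.84194405e-06,
        1.31128700e+00, -1.12242659e-01]), 'joint_vel': array([-0.00021159,  0.00034677,  0.00059363,  0.00047752, -0.00111672,
       -0.00064602]), 'joint_efforts': array([-4.00011022e-04, -3.96853566e+01, -3.03850865e+01, -8.90696856e-05,
        9.88034037e-03, -4.85987485e-06]), 'tool_pos': array([200.86416592, 590.99256717, 229.98946278]), 'orientation': array([-0.51243908, -3.09887469,  0.0035491 ]), 'force': array([-0.35005266, -0.88010201,  0.18719301]), 'torque': array([-0.0697267 ,  0.02445276, -0.03292137]), 'grasp_force': 0.0, 'width': 0.9986964654282502}
side [[387.8, 0.0, 256.5], [0.0, 387.8, 187.2], [0.0, 0.0, 1.0]] [[0.957, -0.219, 0.19, 290.771], [-0.29, -0.703, 0.649, -982.391], [-0.008, -0.676, -0.737, 1089.093], [0.0, 0.0, 0.0, 1.0]]
rack [(0.69, [240, 153], 2944)]
key [(0.84, [193, 303], 708), (0.58, [289, 247], 491), (0.53, [243, 362], 336)]
rod [(0.97, [259, 270], 418), (0.44, [240, 150], 2878), (0.2, [324, 200], 339)]
mat [(0.94, [279, 262], 6307)]
lever_peg [(0.62
[... 986 characters left out ...]
(0.53, [291, 194], 133)]
rod [(0.67, [263, 154], 138), (0.55, [303, 217], 197)]
mat [(0.92, [300, 203], 3771), (0.18, [237, 216], 324)]
lever_peg []
screw_head [(0.57, [198, 199], 113), (0.52, [238, 216], 275)]
key_grip [(0.71, [189, 198], 2863), (0.55, [320, 264], 226), (0.51, [367, 246], 141)]
key_socket [(0.57, [375, 244], 242), (0.52, [293, 193], 197), (0.5, [321, 265], 254)]
key_end [(0.75, [374, 242], 251), (0.74, [318, 269], 133), (0.65, [290, 188], 217)]
mouth1 [(0.58, [191, 201], 2727)]
fork [(0.83, [191, 200], 2844)]
tray [(0.87, [189, 198], 2735)]
blank1 [(0.54, [190, 201], 2867)]
blank2 [(0.54, [190, 201], 2867)]
blank3 [(0.54, [190, 201], 2867)]
blank4 [(0.54, [190, 201], 2867)]
```

```bash
python3 - <<'E'
import cv2
a=cv2.imread("pics/top0.png");cv2.imwrite("pics/top0c.png",cv2.resize(a[110:310,130:400],None,fx=2.95,fy=2.95,interpolation=cv2.INTER_CUBIC))
a=cv2.imread("pics/side0.png");cv2.imwrite("pics/side0c.png",cv2.resize(a,(784,588),interpolation=cv2.INTER_CUBIC))
E
```

```text
(no output)
```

View pics/top0c.png

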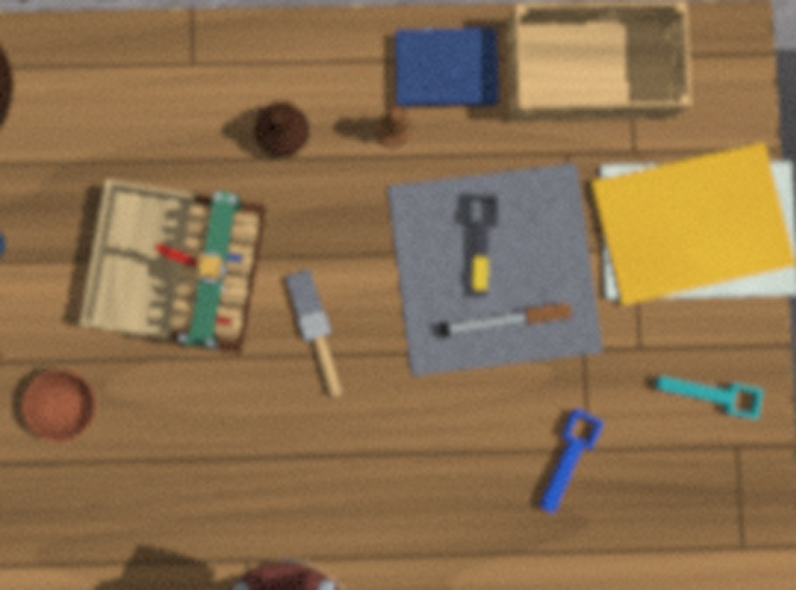

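View pics/side0c.png

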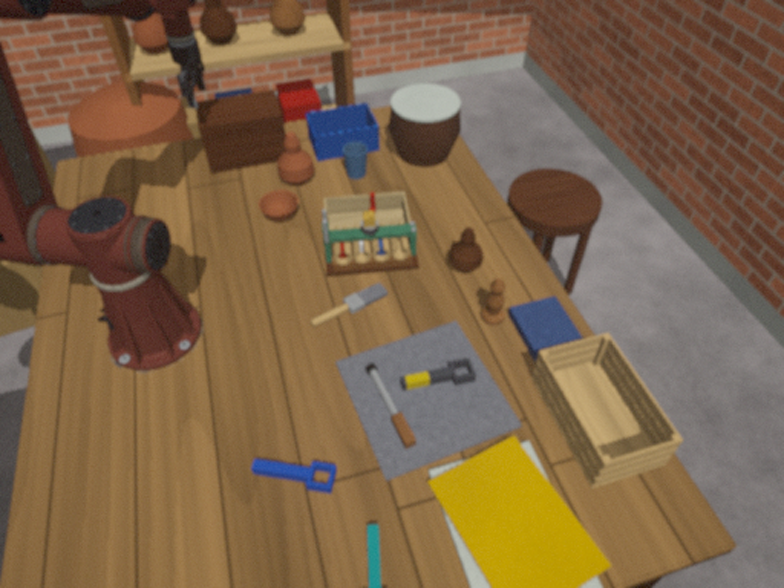

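The candidates for the key in the top image are the dark and yellow spanner on the mat (~292,191), the blue one (~324,266) and the turquoise one (~370,245). The description fits the dark and yellow one. In the rack, the tray is at the image left (+y), the fork posts are at the bottom (towards the base), and the lever points to the tray.

```bash
cat > h.py <<'E'
from bench import r
import numpy as np,cv2
from scipy.spatial.transform import Rotation as R
def world(cam,uv,z,cal=None):
    c=cal or r.get_calibration(cam);E=np.array(c["extrinsics"]);d=E[:3,:3]@np.linalg.solve(np.array(c["mtx"]),[uv[0],uv[1],1.])
    o=E[:3,3];return o+d*(z-o[2])/d[2]
def pix(cam,P,cal=None):
    c=cal or r.get_calibration(cam);E=np.linalg.inv(np.array(c["extrinsics"]));p=np.array(c["mtx"])@(E[:3,:3]@np.asarray(P,float)+E[:3,3]);return p[:2]/p[2]
def down(yawx):  # tool pointing down, tool x axis at world yaw (rad)
    x=np.array([np.cos(yawx),np.sin(yawx),0]);z=np.array([0,0,-1.]);return R.from_matrix(np.c_[x,np.cross(z,x),z])
def rel(pos,rot):
    s=r.read_state();R0=R.from_rotvec(s["orientation"])
    rv=(R0.inv()*rot).as_rotvec();sh=R0.inv().apply(np.asarray(pos)-s["tool_pos"])/1000
    print("rel",rv.round(4).tolist(),sh.round(4).tolist());return rv,sh
def yaw():
    s=r.read_state();x=R.from_rotvec(s["orientation"]).apply([1,0,0]);return np.arctan2(x[1],x[0])
E
python3 - <<'E'
from h import *
f=lambda x,y:(130+x/2.95,110+y/2.95)
for n,p,z in(("socket",(477,210),20),("handle end",(479,290),20),("rodhead",(440,329),16),("rodend",(570,311),16),("screw",(209,265),149),("peg",(160,248),150),("forkpost",(200,340),150),("bridge top end",(222,200),94),("bridge low end",(205,345),94),
 ("mat1",(388,186),4),("mat2",(577,165),4),("mat3",(602,350),4),("mat4",(415,374),4)):
    print(n,world("top",f(*p),z).round())
print(yaw())
c=r.get_calibration("wrist");s=r.read_state();R0=R.from_rotvec(s["orientation"])
E=np.array(c["extrinsics"]);print(c["mtx"],R0.inv().as_matrix()@E[:3,:3],R0.inv().apply(E[:3,3]-s["tool_pos"]))
for P in((450,-250),(450,-130),(500,100),(560,-170)):
  pass
rel((470,-290,300),down(yaw()))
E
```

```text
socket [ 635. -312.   20.]
handle end [ 510. -311.   20.]
rodhead [ 451. -249.   16.]
rodend [ 475. -452.   16.]
screw [546.  91. 149.]
peg [572. 161. 150.]
forkpost [439. 105. 150.]
bridge top end [648.  77.  94.]
bridge low end [433. 105.  94.]
mat1 [ 678. -175.    4.]
mat2 [ 706. -474.    4.]
mat3 [ 414. -502.    4.]
mat4 [ 383. -210.    4.]
2.8138097188197873
[[292.24096315   0.         253.78781302]
 [  0.         292.24096315 185.95095428]
 [  0.           0.           1.        ]] [[ 1.02906739e-03 -9.60421784e-01 -2.78547908e-01]
 [ 9.99998714e-01  6.45717677e-04  1.46798711e-03]
 [-1.23002350e-03 -2.78549060e-01  9.60421214e-01]] [  71.70262282   -0.18154132 -142.55055702]
rel [-0.0, 0.0, -0.0] [-0.5383, -0.7483, -0.0687]
```

```bash
python3 - <<'E'
from h import *
rel((600,-300,290),down(0))
E
```

```text
rel [0.0, 0.0, 2.8138] [-0.6646, -0.7159, -0.0587]
```

Emit:
play_rows([
  [0,0,0.15,-0.04,-0.04,-0.06,0.085],
  [0,0,0.3,-0.08,-0.085,-0.06,0.085],
  [0,0,0.5,-0.12,-0.13,-0.06,0.085],
  [0,0,0.7,-0.16,-0.17,-0.06,0.085],
  [0,0,0.9,-0.2,-0.215,-0.06,0.085],
  [0,0,1.07,-0.24,-0.26,-0.06,0.085],
  [0,0,1.25,-0.28,-0.3,-0.06,0.085],
  [0,0,1.42,-0.32,-0.345,-0.06,0.085],
  [0,0,1.6,-0.36,-0.39,-0.06,0.085],
  [0,0,1.78,-0.4,-0.43,-0.06,0.085],
  [0,0,1.95,-0.44,-0.475,-0.06,0.085],
  [0,0,2.1,-0.48,-0.52,-0.06,0.085],
])

```text
t: 3.2
tool_pos: [488.8, -57.1, 291.7]
orientation: [2.946, 1.089, 0.002]
force: [1.1, 1.0, 0.7]
width: 0.997
grasp_force: 0.0
```

```bash
python3 - <<'E'
from h import *
print(r.read_state()["tool_pos"],yaw())
im=r.get_image("wrist");cv2.imwrite("pics/w1.png",im)
rel((600,-300,250),down(0))
E
```

```text
[488.83562712 -57.09567204 291.71196458] 0.708374830854886
rel [0.0083, -0.0006, 0.7003] [-0.0688, 0.2503, 0.0438]
```

Emit:
play_rows([
  [0,0,0.17,-0.014,0.05,0.01,0.085],
  [0,0,0.35,-0.028,0.1,0.02,0.085],
  [0,0,0.5,-0.042,0.15,0.03,0.085],
  [0,0,0.6,-0.056,0.2,0.04,0.085],
  [0.008,0,0.7,-0.069,0.25,0.044,0.085],
  [0.008,0,0.7,-0.069,0.25,0.044,0.085],
  [0.008,0,0.7,-0.069,0.25,0.044,0.085],
  [0.008,0,0.7,-0.069,0.25,0.044,0.085],
])

```text
t: 4.25
tool_pos: [599.7, -288.0, 247.9]
orientation: [-3.134, -0.024, 0.004]
force: [-0.5, -0.0, -0.1]
width: 0.995
grasp_force: 0.0
```

```bash
python3 - <<'E'
from h import *
print(r.read_state()["tool_pos"],yaw())
im=r.get_image("wrist");cal=r.get_calibration("wrist");cv2.imwrite("pics/w2.png",cv2.resize(im,(768,576)))
for q,z in(("key",28),("rod",16),("mat",4)):
  for d in r.cut_out(q,"wrist")[:3]:
    m=d["mask"].astype(np.uint8);c=max(cv2.findContours(m,0,2)[0],key=cv2.contourArea)
    b=cv2.boxPoints(cv2.minAreaRect(c));print(q,d["conf"],np.round(d["uv"]),m.sum(),b.round().tolist(),[world("wrist",p,z,cal)[:2].round(1).tolist() for p in b])
E
```

```text
[ 599.66346778 -287.96129514  247.91351256] 0.015456537182243293
key 0.93 [274. 163.] 2250 [[252.0, 228.0], [263.0, 107.0], [302.0, 110.0], [292.0, 232.0]] [[504.0, -285.7], [662.3, -295.4], [659.3, -342.3], [500.3, -338.6]]
key 0.23 [ 12. 194.] 3622 [[-0.0, 108.0], [25.0, 108.0], [25.0, 270.0], [0.0, 270.0]] [[656.1, 21.5], [656.6, -8.8], [433.1, 36.8], [432.3, 72.7]]
rod 0.59 [295. 252.] 1744 [[223.0, 247.0], [340.0, 236.0], [342.0, 258.0], [225.0, 270.0]] [[468.4, -243.8], [490.1, -408.3], [455.0, -414.9], [432.2, -246.6]]
mat 0.55 [290. 166.] 39866 [[165.0, 90.0], [406.0, 67.0], [425.0, 276.0], [185.0, 298.0]] [[681.0, -172.7], [711.9, -470.0], [420.2, -546.6], [372.4, -181.7]]
```

View pics/w2.png

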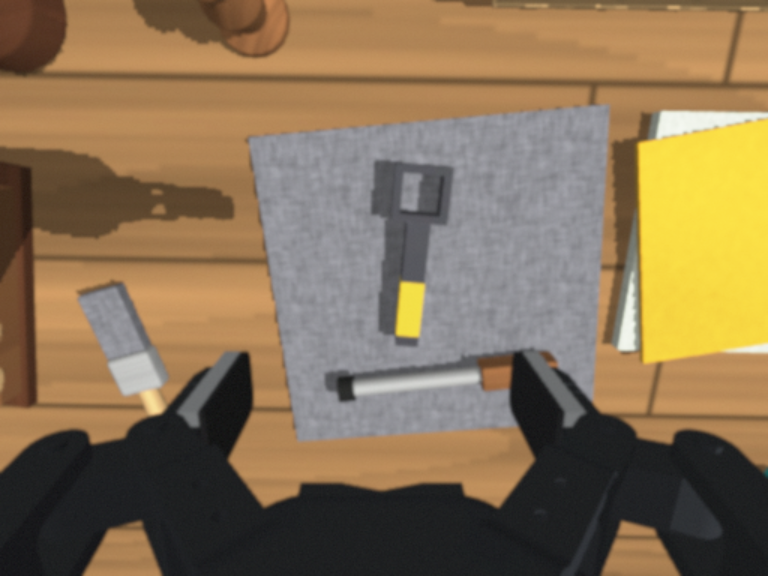

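The picture shows the dark and yellow key on the mat, with its socket at (422,193) and its bar end at (407,343) in the 768-wide view. The rod lies below it with its head at (345,387) and its handle at (515,370). This is the right key.

```bash
python3 - <<'E'
from h import *
w=lambda x,y,z:world("wrist",(x/1.5,y/1.5),z)
S=w(423,193,28);e=w(407,342,28);print("sock,end",S.round(1),e.round(1),np.hypot(*(S-e)[:2]))
a=np.arctan2(*(S-e)[1::-1]);u=np.array([np.cos(a),np.sin(a),0]);G=S-55*u;print(a,G.round(1))
h=w(346,387,16);t=w(552,364,16);print("rod",h.round(1),t.round(1),np.arctan2(*(h-t)[1::-1]),np.linalg.norm(h-t))
G[2]=100;rel(G,down(a))
print(yaw(),r.read_state()["q"])
E
```

```text
sock,end [ 637.5 -320.2   28. ] [ 505.3 -311.5   28. ] 132.47005646218588
-0.06550443242795354 [ 582.6 -316.6   28. ]
rod [ 451.7 -255.3   16. ] [ 480.  -449.3   16. ] 1.7159054750284055 196.07171937106176
rel [-0.0068, 0.0021, 0.0805] [-0.0174, 0.029, 0.1479]
0.01505059994159488 [-0.55569752  0.29210624  1.49015549  0.00492242  1.36460327  0.99903403]
```

Emit:
play_rows([
  [-0.007,0.002,0.08,-0.017,0.029,0.05,0.06],
  [-0.007,0.002,0.08,-0.017,0.029,0.1,0.06],
  [-0.007,0.002,0.08,-0.017,0.029,0.14,0.06],
  [-0.007,0.002,0.08,-0.017,0.029,0.148,0.06],
  [-0.007,0.002,0.08,-0.017,0.029,0.148,0.06],
])

```text
t: 5.08
tool_pos: [583.1, -317.3, 99.8]
orientation: [3.14, -0.103, -0.001]
force: [0.7, 0.0, 0.6]
width: 0.705
grasp_force: 0.0
```

```bash
python3 - <<'E'
from h import *
print(r.read_state()["tool_pos"],yaw())
im=r.get_image("wrist");cv2.imwrite("pics/w3.png",cv2.resize(im,(768,576)))
E
```

```text
[ 583.13469956 -317.31802052   99.80446674] -0.06575323195186625
```

View pics/w3.png

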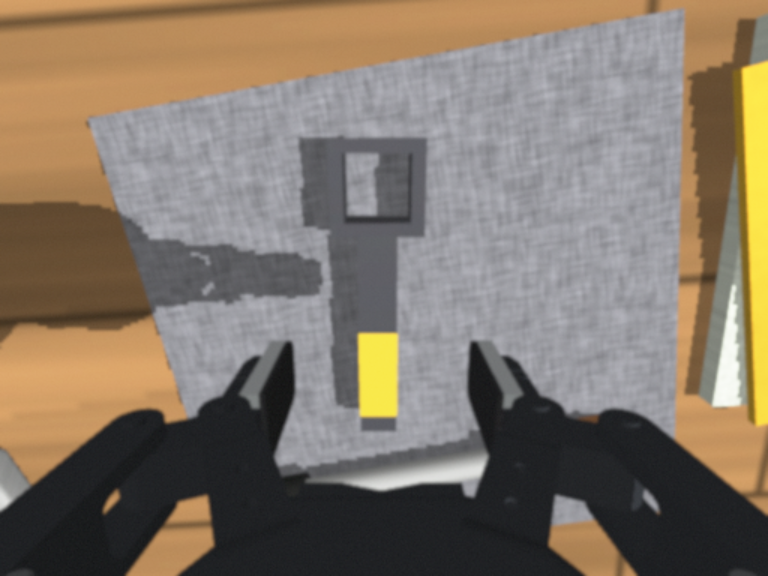

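The key lies parallel to the tool: socket centre at (378,187), bar end at (378,430).

```bash
python3 - <<'E'
from h import *
w=lambda x,y,z:world("wrist",(x/1.5,y/1.5),z)
S=w(378,188,28);e=w(378,430,28);a=np.arctan2(*(S-e)[1::-1]);print(S.round(1),e.round(1),np.linalg.norm(S-e),a)
G=S-55*np.array([np.cos(a),np.sin(a),0]);print(G);G[2]=7;rel(G,down(a))
E
```

```text
[ 637.3 -320.    28. ] [ 502.2 -311.    28. ] 135.36374842542796 -0.06643612861964278
[ 582.39763105 -316.37594086   28.        ]
rel [0.0015, -0.0018, 0.0007] [-0.0019, -0.0017, 0.0943]
```

Emit:
play_rows([
  [0,0,0,-0.001,-0.001,0.05,0.06],
  [0,0,0,-0.001,-0.001,0.085,0.06],
  [0,0,0,-0.001,-0.001,0.093,0.06],
  [0,0,0,-0.001,-0.001,0.093,0.0],
  [0,0,0,-0.001,-0.001,0.093,0.0],
  [0,0,0,-0.001,-0.001,0.093,0.0],
  [0,0,0,-0.001,-0.001,0.093,0.0],
  [0,0,0,-0.001,-0.001,0.093,0.0],
], grip_force=80)

```text
t: 6.12
tool_pos: [584.0, -317.6, 9.5]
orientation: [3.138, -0.104, 0.006]
force: [-0.0, 1.8, 5.9]
width: 0.212
grasp_force: 82.6
```

Emit:
play_rows([
  [0,0,0,0,0,-0.05,0.0],
  [0,0,0,0,0,-0.11,0.0],
  [0,0,0,0,0,-0.17,0.0],
  [0,0,0,0,0,-0.23,0.0],
  [0,0,0,0,0,-0.29,0.0],
  [0,0,0,-0.01,-0.06,-0.32,0.0],
  [0,0,0,-0.02,-0.12,-0.32,0.0],
  [0,0,0,-0.03,-0.18,-0.32,0.0],
  [0,0,0,-0.035,-0.24,-0.32,0.0],
  [0,0,0,-0.04,-0.26,-0.32,0.0],
  [0,0,0,-0.04,-0.26,-0.32,0.0],
  [0,0,0,-0.04,-0.26,-0.32,0.0],
])

```text
t: 7.62
tool_pos: [559.3, -55.5, 326.1]
orientation: [3.139, -0.105, -0.002]
force: [0.3, 0.1, -2.1]
width: 0.212
grasp_force: 81.5
```

```bash
python3 - <<'E'
from h import *
s=r.read_state();print(s["tool_pos"],yaw(),s["width"])
im=r.get_image("wrist");cv2.imwrite("pics/w4r.png",im);cv2.imwrite("pics/w4.png",cv2.resize(im,(768,576),interpolation=cv2.INTER_CUBIC))
import pickle;pickle.dump(r.get_calibration("wrist"),open("cal4.pkl","wb"))
for q in("screw_head","lever_peg","rack"):print(q,[(d["conf"],np.array(d["uv"])*1.5,d["mask"].sum()) for d in r.cut_out(q,"wrist")[:3]])
E
```

```text
[559.28014251 -55.50029136 326.07076237] -0.06714600224207332 0.21162974878822555
screw_head [(0.7, array([183.9, 254.4]), np.int64(2104)), (0.64, array([384.6, 274.2]), np.int64(13164))]
lever_peg [(0.83, array([135.15, 246.3 ]), np.int64(1014))]
rack [(0.8, array([161.1 , 232.35]), np.int64(28099))]
```

View pics/w4.png

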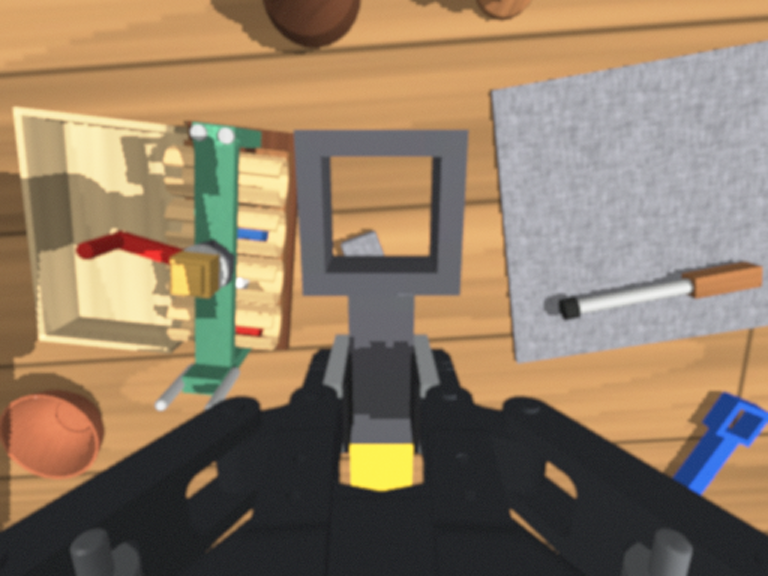

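```bash
python3 - <<'E'
import cv2
a=cv2.imread("pics/w4r.png");cv2.imwrite("pics/w4c.png",cv2.resize(a[75:280,45:205],None,fx=2.9,fy=2.9,interpolation=cv2.INTER_CUBIC))
E
```

```text
(no output)
```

View pics/w4c.png

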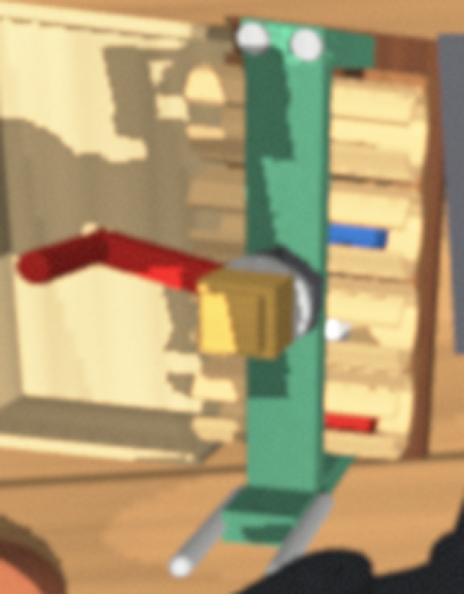

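The crop shows the brass head's top face centred at about (230,320), the bridge edges at columns 247 and 327, the left fork post's top at (180,567) and the peg's top at (37,267). Blanks show in tubes 1 (red), 2 (white) and 3 (blue).

```bash
python3 - <<'E'
from h import *
import pickle;cal=pickle.load(open("cal4.pkl","rb"))
w=lambda x,y,z:world("wrist",(45+x/2.9,75+y/2.9),z,cal)
H=w(230,320,149);P=w(180,567,157);print("head",H,"post",P)
for n,a,b in(("R",(328,70),(325,465)),("L",(247,160),(247,480))):
  A=w(*a,94);B=w(*b,94);d=A-B;th=np.arctan2(d[1],d[0]);print(n,A.round(1),B.round(1),th, "perp dist of head axis",np.cross(d[:2],(H-B)[:2])/np.hypot(*d[:2]))
d=H-P;print("yaw from post",np.arctan2(d[1],d[0])-np.arctan2(-20,108),np.hypot(*d[:2]))
pk=w(37,267,152);d=pk-H;print("peg",pk,np.hypot(*d[:2]),np.arctan2(d[1],d[0]))
# key in hand
t=r.read_state();k=lambda x,y,z:world("wrist",(x/1.5,y/1.5),z,cal)
im=cv2.imread("pics/w4r.png")
for z in (332,338,344):
  c=[k(x,y,z) for x,y in((295,130),(468,130),(461,294),(303,294))];o=sum(c)/4
  print(z,o.round(1),[np.linalg.norm(c[i]-c[i-1]).round(1) for i in range(4)],(o-t["tool_pos"]).round(1))
  h=[k(x,y,z) for x,y in((329,157),(435,157))];print(np.arctan2(*(h[0]-h[1])[:2]*[1,1]),(sum(h)/2).round(1))
E
```

```text
head [546.83807212  93.07927713 149.        ] post [443.79163025 130.66604577 157.        ]
R [639.  57.  94.] [457.2  87.5  94. ] -0.16630533772246153 perp dist of head axis 20.316937464190364
L [604.   98.2  94. ] [451.7 126.7  94. ] -0.18499277131303135 perp dist of head axis -15.587414128099967
yaw from post -0.16664836980155662 109.68743938947324
peg [573.38740851 161.21578958 152.        ] 73.12627155556712 1.1992447916302635
332 [609.9 -59.4 332. ] [np.float64(51.0), np.float64(51.1), np.float64(50.9), np.float64(51.8)] [50.5 -3.7  6. ]
0.0667949552786793 [627.7 -60.6 332. ]
338 [610.8 -59.4 338. ] [np.float64(48.7), np.float64(48.8), np.float64(48.7), np.float64(49.5)] [51.4 -3.7 12. ]
0.06679495527867729 [627.8 -60.6 338. ]
344 [611.7 -59.5 344. ] [np.float64(46.5), np.float64(46.6), np.float64(46.5), np.float64(47.2)] [52.3 -3.8 18. ]
0.066794955278679 [627.9 -60.6 344. ]<stdin>:6: DeprecationWarning: Arrays of 2-dimensional vectors are deprecated. Use arrays of 3-dimensional vectors instead. (deprecated in NumPy 2.0)
```

```bash
python3 - <<'E'
from h import *
rel((494.5,101.1,182),down(-0.172))
E
```

```text
rel [0.0001, 0.0013, 0.1038] [-0.0752, -0.152, 0.1441]
```

Emit:
play_rows([
  [0,0.001,0.05,-0.03,-0.05,0,0.0],
  [0,0.001,0.104,-0.06,-0.1,0,0.0],
  [0,0.001,0.104,-0.075,-0.152,0,0.0],
  [0,0.001,0.104,-0.075,-0.152,0.05,0.0],
  [0,0.001,0.104,-0.075,-0.152,0.1,0.0],
  [0,0.001,0.104,-0.075,-0.152,0.13,0.0],
  [0,0.001,0.104,-0.075,-0.152,0.144,0.0],
  [0,0.001,0.104,-0.075,-0.152,0.144,0.0],
  [0,0.001,0.104,-0.075,-0.152,0.144,0.0],
])

```text
t: 8.95
tool_pos: [496.1, 102.2, 184.3]
orientation: [-3.129, 0.268, -0.006]
force: [-0.3, 0.6, -3.2]
width: 0.212
grasp_force: 81.5
```

```bash
python3 - <<'E'
from h import *
s=r.read_state();print(s["tool_pos"],yaw(),s["width"])
im=r.get_image("wrist");cv2.imwrite("pics/w5r.png",im);cv2.imwrite("pics/w5.png",cv2.resize(im[50:330,130:400],None,fx=2.1,fy=2.1,interpolation=cv2.INTER_CUBIC))
E
```

```text
[496.06671859 102.17350025 184.29904849] -0.1707359331872607 0.21225331812906312
```

View pics/w5.png

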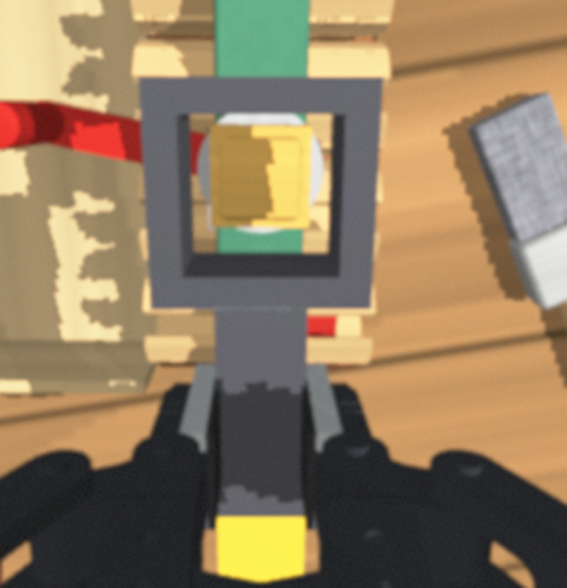

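```bash
python3 - <<'E'
from h import *
w=lambda x,y,z:world("wrist",(130+x/2.1,50+y/2.1),z)
H=(w(261,176,149)+w(262,177,142))/2;print("H",w(261,176,149),w(262,177,142))
c=[w(*p,202.8) for p in((138,78),(383,78),(375,308),(150,308))];K=sum(c)/4
h=[w(*p,202.8) for p in((178,113),(345,113),(340,275),(183,275))];K2=sum(h)/4
print(K,K2,[np.linalg.norm(c[i]-c[i-1]).round(1) for i in range(4)],[np.linalg.norm(h[i]-h[i-1]).round(1) for i in range(4)])
ax=w(262,40,94)-w(262,70,94);print(np.arctan2(ax[1],ax[0]),yaw())
L=[w(216,5,94),w(216,70,94)];Rr=[w(309,5,94),w(309,70,94)];m=(np.array(L)+Rr)/2;print(m,L,Rr)
s=r.read_state();R0=R.from_rotvec(s["orientation"])
for k in(K,K2):d=H-k;d[2]=0;print("shift tool mm",R0.inv().apply(d).round(1))
E
```

```text
H [546.50670905  93.46333432 149.        ] [545.45221939  93.34528891 142.        ]
[547.42793242  93.16319946 202.8       ] [547.82553758  93.10029042 202.8       ] [np.float64(46.5), np.float64(47.1), np.float64(46.5), np.float64(48.0)] [np.float64(32.8), np.float64(32.6), np.float64(32.7), np.float64(33.0)]
-0.16860195631932978 -0.17059920903493622
[[599.14713947  83.99060393  94.        ]
 [577.97261329  87.59014275  94.        ]] [array([601.89565937, 100.01395749,  94.        ]), array([580.79344954, 104.05671223,  94.        ])] [array([596.39861958,  67.96725036,  94.        ]), array([575.15177705,  71.12357328,  94.        ])]
shift tool mm [-1.5  0.  -0. ]
shift tool mm [-1.9  0.  -0. ]
```

Emit:
play_rows([
  [0,0,0,-0.0015,0,0.01,0.0],
  [0,0,0,-0.0015,0,0.02,0.0],
  [0,0,0,-0.0015,0,0.026,0.0],
  [0,0,0,-0.0015,0,0.032,0.0],
  [0,0,0,-0.0015,0,0.038,0.0],
  [0,0,0,-0.0015,0,0.042,0.0],
  [0,0,0,-0.0015,0,0.046,0.0],
  [0,0,0,-0.0015,0,0.046,0.0],
])

```text
t: 10.0
tool_pos: [492.7, 102.6, 136.0]
orientation: [-3.13, 0.267, 0.001]
force: [0.0, -0.7, -2.9]
width: 0.215
grasp_force: 81.5
```

Emit:
play_rows([
  [0,0,0,0,0,0.003,0.0],
  [0,0,0,0,0,0.006,0.0],
  [0,0,0,0,0,0.009,0.0],
  [0,0,0,0,0,0.0105,0.0],
  [0,0,0,0,0,0.0105,0.0],
])

```text
t: 10.62
tool_pos: [492.9, 102.6, 125.8]
orientation: [-3.13, 0.267, 0.0]
force: [0.4, 0.3, -2.8]
width: 0.209
grasp_force: 81.5
```

Emit:
play_rows([
  [0,0,0,0,0,0.001,0.0],
  [0,0,0,0,0,0.002,0.0],
  [0,0,0,0,0,0.002,0.0],
])

```text
t: 11.0
tool_pos: [493.1, 102.6, 125.4]
orientation: [-3.13, 0.267, 0.0]
force: [-4.4, 0.5, 7.3]
width: 0.211
grasp_force: 82.8
```

Emit:
play_rows([
  [0,0,0,0,0,0,0.035],
  [0,0,0,0,0,0,0.035],
  [0,0,0,0,0,0,0.035],
  [0,0,0,0,0,-0.03,0.035],
  [0,0,0,0,0,-0.09,0.035],
  [0,0,0,0,0,-0.13,0.035],
  [0,0,0,0,0,-0.13,0.035],
])

```text
t: 11.88
tool_pos: [496.0, 102.8, 258.7]
orientation: [-3.129, 0.267, -0.015]
force: [-0.3, -0.6, -0.5]
width: 0.41
grasp_force: 0.0
```

```bash
python3 - <<'E'
from h import *
s=r.read_state();print(s["tool_pos"],yaw(),s["width"])
im=r.get_image("wrist");cv2.imwrite("pics/w6r.png",im);cv2.imwrite("pics/w6.png",cv2.resize(im[0:330,80:400],None,fx=1.8,fy=1.8,interpolation=cv2.INTER_CUBIC))
H=np.array([546,93,0.]);p=H+75*np.array([np.cos(1.2),np.sin(1.2),0]);p[2]=190
rel(p,down(1.2))
E
```

```text
[495.98248652 102.80372542 258.71351956] -0.1702203143459302 0.40980132308538825
rel [0.002, -0.0044, -1.3702] [0.0673, -0.0727, 0.0662]
```

View pics/w6.png

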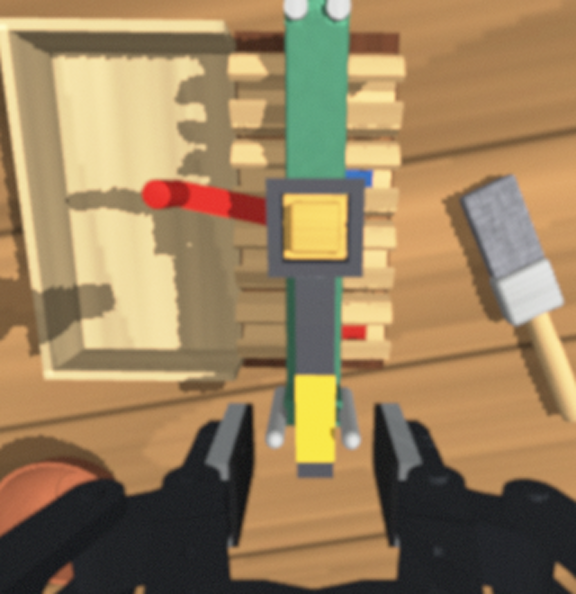

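The key is seated on the head with its handle between the posts. The peg's top is at (157,193) in the crop.

```bash
python3 - <<'E'
from h import *
w=lambda x,y,z:world("wrist",(80+x/1.8,y/1.8),z)
c=[w(*p,144) for p in((267,180),(366,180),(362,276),(269,276))];K=sum(c)/4;print("key",K,[np.linalg.norm(c[i]-c[i-1]).round(1) for i in range(4)])
e=w(315,476,144);d=K-e;print("end",e,np.hypot(*d[:2]),np.arctan2(d[1],d[0]))
H=w(315,227,149);P=w(157,193,152);d=P-H;print("H",H,"peg",P,np.hypot(*d[:2]),np.arctan2(d[1],d[0]))
for z in(94,100,157):print(w(296,7,z),w(338,8,z))
print([w(277,440,157),w(352,440,157)])
for z in(185,):
  P[2]=z;rel(P,down(1.2))
E
```

```text
key [542.12225464  93.29405642 144.        ] [np.float64(45.0), np.float64(46.0), np.float64(44.9), np.float64(45.4)]
end [411.59322571 115.90524698 144.        ] 132.47299094858434 -0.17152512086327262
H [543.59166508  93.52427643 149.        ] peg [570.7874034  161.53760659 152.        ] 73.24903590722919 1.1904115562675432
[649.9810517   85.24856275  94.        ] [645.90545835  64.15719882  94.        ]
[648.2619256  85.3552019 100.       ] [644.26659517  64.67920191 100.        ]
[631.93022759  86.36827383 157.        ] [628.69739493  69.63823127 157.        ]
[array([442.80635172, 130.17555392, 157.        ]), array([436.45317479,  92.68543667, 157.        ])]
rel [0.002, -0.0044, -1.3702] [0.0652, -0.0709, 0.0712]
```

Emit:
play_rows([
  [0,0,-0.18,0.01,-0.015,0,0.036],
  [0,0,-0.36,0.02,-0.03,0,0.036],
  [0,0,-0.54,0.03,-0.045,0,0.036],
  [0,0,-0.72,0.04,-0.06,0.02,0.036],
  [0,0,-0.9,0.05,-0.07,0.04,0.036],
  [0,0,-1.08,0.06,-0.071,0.06,0.036],
  [0,0,-1.26,0.066,-0.071,0.071,0.036],
  [0,0,-1.37,0.066,-0.071,0.071,0.036],
  [0,0,-1.37,0.066,-0.071,0.071,0.036],
  [0,0,-1.37,0.066,-0.071,0.071,0.036],
])

```text
t: 13.18
tool_pos: [569.3, 161.3, 181.7]
orientation: [-2.594, -1.771, 0.002]
force: [-0.1, -1.2, 0.1]
width: 0.422
grasp_force: 0.0
```

```bash
python3 - <<'E'
from h import *
s=r.read_state();print(s["tool_pos"],yaw(),s["q"])
im=r.get_image("wrist");cv2.imwrite("pics/w7.png",cv2.resize(im,(640,480),interpolation=cv2.INTER_CUBIC))
c=r.cut_out("lever_peg","wrist");print([(d["conf"],d["uv"]) for d in c[:2]])
print("expect",pix("wrist",(572,162,152))*1.25)
E
```

```text
[569.27846427 161.29622743 181.71394933] 1.1981954788048348 [1.57424331e-01 1.94519686e-01 1.73665156e+00 1.86285411e-04
 1.21223200e+00 5.29960279e-01]
[(0.61, [259.0, 221.5]), (0.55, [278.1, 233.5])]
expect [322.57044491 268.72460688]
```

View pics/w7.png

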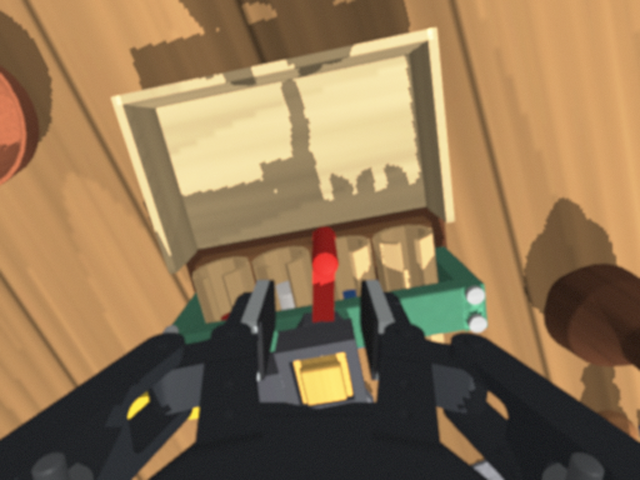

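```bash
python3 - <<'E'
from h import *
w=lambda x,y,z:world("wrist",(x/1.25,y/1.25),z)
H=w(323,380,149);P=w(325,263,152);d=P-H;print("H",H,"peg",P,np.hypot(*d[:2]),np.arctan2(d[1],d[0]))
P[2]=122;rel(P,down(1.2))
for a in np.arange(.13,1.8,.13):print(a.round(2),(75*(np.cos(a)-1)).round(1),(75*np.sin(a)).round(1))
E
```

```text
H [547.52399188  97.51287725 149.        ] peg [574.25699855 164.45050902 152.        ] 72.07843084014264 1.1908315647491898
rel [-0.0005, 0.0001, -0.0011] [0.0045, 0.0031, 0.0605]
0.13 -0.6 9.7
0.26 -2.5 19.3
0.39 -5.6 28.5
0.52 -9.9 37.3
0.65 -15.3 45.4
0.78 -21.7 52.7
0.91 -29.0 59.2
1.04 -37.0 64.7
1.17 -45.7 69.1
1.3 -54.9 72.3
1.43 -64.5 74.3
1.56 -74.2 75.0
1.69 -83.9 74.5
```

Emit:
play_rows([
  [0,0,0,0.0045,0.001,0.02,0.036],
  [0,0,0,0.0045,0.001,0.04,0.036],
  [0,0,0,0.0045,0.001,0.06,0.036],
  [0,0,0,0.0045,0.001,0.06,0.036],
])

```text
t: 13.78
tool_pos: [569.9, 164.8, 119.1]
orientation: [-2.591, -1.772, 0.01]
force: [0.1, -0.0, -0.3]
width: 0.422
grasp_force: 0.0
```

Emit:
play_rows([
  [0,0,0.065,-0.0002,0.005,0,0.036],
  [0,0,0.13,-0.0006,0.0097,0,0.036],
  [0,0,0.195,-0.0014,0.0145,0,0.036],
  [0,0,0.26,-0.0025,0.0193,0,0.036],
  [0,0,0.325,-0.004,0.024,0,0.036],
  [0,0,0.39,-0.0056,0.0285,0,0.036],
  [0,0,0.455,-0.0076,0.033,0,0.036],
  [0,0,0.52,-0.0099,0.0373,0,0.036],
])

```text
t: 14.78
tool_pos: [602.3, 144.3, 123.2]
orientation: [-2.959, -1.042, 0.004]
force: [-4.3, 4.1, 2.7]
width: 0.422
grasp_force: 3.1
```

```bash
python3 - <<'E'
from h import *
s=r.read_state();print(s["tool_pos"],yaw(),s["force"],s["torque"],s["width"])
d=s["tool_pos"]-[545.5,93,0];print(np.hypot(*d[:2]),np.arctan2(d[1],d[0]))
E
```

```text
[602.28737216 144.32133342 123.17506262] 0.6773140870024599 [-4.32180695  4.05400915  2.65515718] [0.71756715 0.66368784 0.02083197] 0.4216702390180923
76.54204661887911 0.7348806023996322
```

```bash
python3 - <<'E'
from h import *
H=np.array([545.5,93,0])
for t in(.6,.45,.3,.15,0,-.15):
  p=H+75.5*np.array([np.cos(t),np.sin(t),0]);p[2]=122;rel(p,down(t))
E
```

```text
rel [-0.0051, 0.0008, 0.0773] [-0.0011, 0.0102, 0.0011]
rel [-0.005, 0.0012, 0.2273] [-0.0029, 0.0214, 0.0011]
rel [-0.0049, 0.0015, 0.3773] [-0.0062, 0.0322, 0.001]
rel [-0.0048, 0.0019, 0.5273] [-0.0112, 0.0424, 0.001]
rel [-0.0047, 0.0023, 0.6773] [-0.0176, 0.0517, 0.0009]
rel [-0.0045, 0.0027, 0.8273] [-0.0253, 0.06, 0.0009]
```

Emit:
play_rows([
  [0,0,0.08,-0.001,0.006,0.001,0.036],
  [0,0,0.12,-0.001,0.0102,0.001,0.036],
  [0,0,0.17,-0.002,0.016,0.001,0.036],
  [0,0,0.23,-0.003,0.0214,0.001,0.036],
  [0,0,0.3,-0.0045,0.027,0.001,0.036],
  [0,0,0.38,-0.006,0.0322,0.001,0.036],
  [0,0,0.45,-0.0085,0.0375,0.001,0.036],
  [0,0,0.53,-0.011,0.0424,0.001,0.036],
  [0,0,0.6,-0.0145,0.047,0.001,0.036],
  [0,0,0.68,-0.0176,0.0517,0.001,0.036],
  [0,0,0.75,-0.0215,0.056,0.001,0.036],
  [0,0,0.83,-0.0253,0.06,0.001,0.036],
])

```text
t: 16.27
tool_pos: [622.0, 82.4, 123.1]
orientation: [-3.128, 0.24, -0.001]
force: [-1.9, 5.6, 1.8]
width: 0.422
grasp_force: 2.8
```

```bash
python3 - <<'E'
from h import *
s=r.read_state();print(s["tool_pos"],yaw(),s["force"],s["grasp_force"])
d=s["tool_pos"]-[545.5,93,0];print(np.hypot(*d[:2]),np.arctan2(d[1],d[0]))
im=r.get_image("wrist");cv2.imwrite("pics/w8.png",cv2.resize(im,(640,480),interpolation=cv2.INTER_CUBIC))
H=np.array([545.5,93,0])
for t in(-.2,-.25,-.3,-.35,-.4,-.45):
  p=H+75.5*np.array([np.cos(t),np.sin(t),0]);p[2]=122;rel(p,down(t))
E
```

```text
[622.04348519  82.35503082 123.07195152] -0.15307644246810437 [-1.94608861  5.57554615  1.78506581] 2.7696193009614944
77.28014294530236 -0.13818455766345264
rel [-0.0042, 0.0001, 0.0446] [-0.0019, 0.004, 0.0011]
rel [-0.0042, 0.0002, 0.0946] [-0.0022, 0.0077, 0.0011]
rel [-0.0042, 0.0003, 0.1446] [-0.0027, 0.0115, 0.001]
rel [-0.0042, 0.0004, 0.1946] [-0.0033, 0.0152, 0.001]
rel [-0.0042, 0.0005, 0.2446] [-0.0041, 0.0189, 0.001]
rel [-0.0042, 0.0006, 0.2946] [-0.0051, 0.0225, 0.001]
```

View pics/w8.png

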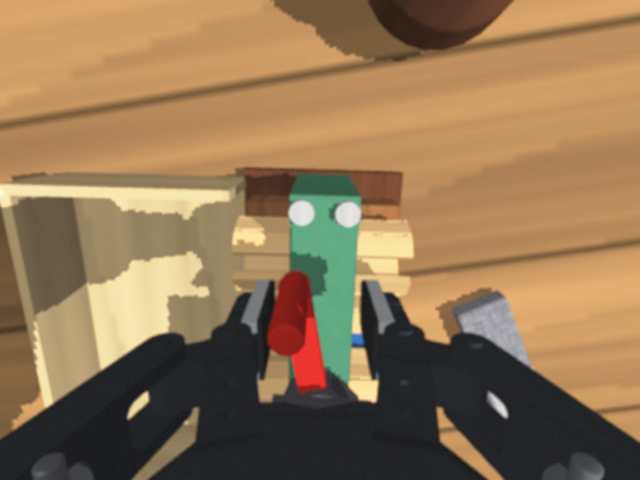

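The peg is pushed by the left finger; it needs roughly 10° more to reach the rack's +x.

Emit:
play_rows([
  [0,0,0.045,-0.0019,0.002,0.001,0.036],
  [0,0,0.045,-0.0019,0.004,0.001,0.036],
  [0,0,0.07,-0.002,0.006,0.001,0.036],
  [0,0,0.095,-0.0022,0.0077,0.001,0.036],
  [0,0,0.12,-0.0025,0.0096,0.001,0.036],
  [0,0,0.145,-0.0027,0.0115,0.001,0.036],
  [0,0,0.145,-0.0027,0.0115,0.001,0.036],
])

```text
t: 17.2
tool_pos: [619.6, 71.2, 123.0]
orientation: [-3.102, 0.462, -0.008]
force: [0.4, 5.1, 2.7]
width: 0.419
grasp_force: 2.8
```

Emit:
play_rows([
  [0,0,0.02,-0.0004,0.0015,0,0.036],
  [0,0,0.04,-0.0006,0.003,0,0.036],
  [0,0,0.06,-0.0008,0.0045,0,0.036],
  [0,0,0.06,-0.0008,0.0045,0,0.036],
])

```text
t: 17.7
tool_pos: [618.1, 67.0, 123.1]
orientation: [-3.087, 0.555, -0.01]
force: [3.3, 4.9, 1.4]
width: 0.423
grasp_force: 2.9
```

Emit:
play_rows([
  [0,0,0.02,-0.0004,0.0015,0,0.036],
  [0,0,0.04,-0.0006,0.003,0,0.036],
  [0,0,0.06,-0.0008,0.0045,0,0.036],
  [0,0,0.06,-0.0008,0.0045,0,0.036],
])

```text
t: 18.2
tool_pos: [616.4, 62.8, 123.1]
orientation: [-3.068, 0.648, -0.012]
force: [3.6, 5.6, 0.9]
width: 0.423
grasp_force: 3.1
```

```bash
python3 - <<'E'
from h import *
s=r.read_state();print(s["tool_pos"],yaw(),s["force"],s["grasp_force"])
d=s["tool_pos"]-[545.5,93,0];print(np.hypot(*d[:2]),np.arctan2(d[1],d[0]))
im=r.get_image("wrist")
h=cv2.cvtColor(im,cv2.COLOR_BGR2HSV);m=((h[...,0]<6)|(h[...,0]>174))&(h[...,1]>180)&(h[...,2]>90)
m=m.astype(np.uint8);n,l,st,ce=cv2.connectedComponentsWithStats(m)
for i in range(1,n):
  if st[i,4]>60:print(st[i],ce[i].round())
cv2.imwrite("pics/w9.png",cv2.resize(im[200:384,170:340],None,fx=3,fy=3))
E
```

```text
[616.41720847  62.83810458 123.11133785] -0.41617676372014817 [3.6077035  5.64784738 0.87727952] 3.0762889981269836
77.06484537241127 -0.40213435499527184
[ 214  218   46   96 2685] [237. 265.]
```

View pics/w9.png

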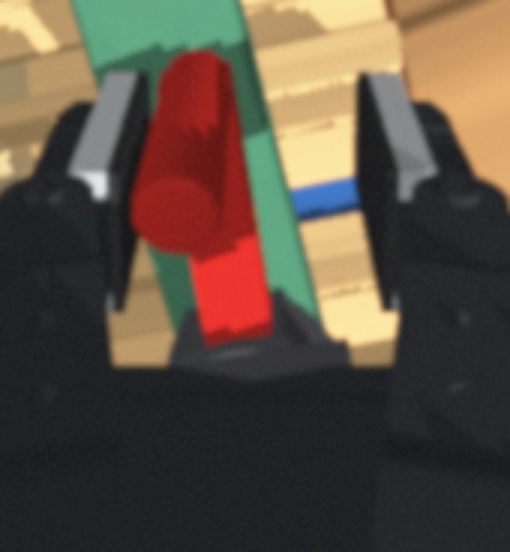

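```bash
python3 - <<'E'
from h import *
P=world("wrist",(229.3,271.7),152);d=P-[545.5,93,152];print(P,np.hypot(*d[:2]),np.arctan2(d[1],d[0]))
s=r.read_state();R0=R.from_rotvec(s["orientation"]);print(R0.inv().apply(P-s["tool_pos"]))
E
```

```text
[618.09595846  73.52701222 152.        ] 75.16229398973549 -0.2620687405132312
[ -2.61030518 -10.65739522 -28.82149521]
```

Emit:
play_rows([
  [0,0,0.02,-0.0004,0.0015,0,0.036],
  [0,0,0.04,-0.0006,0.003,0,0.036],
  [0,0,0.06,-0.0008,0.0045,0,0.036],
  [0,0,0.06,-0.0008,0.0045,0,0.036],
])

```text
t: 18.75
tool_pos: [614.4, 58.8, 123.1]
orientation: [-3.047, 0.74, -0.014]
force: [5.1, 3.7, -0.5]
width: 0.422
grasp_force: 3.2
```

Emit:
play_rows([
  [0,0,0.02,-0.0004,0.0015,0,0.036],
  [0,0,0.02,-0.0004,0.0015,0,0.036],
  [0,0,0.0,0,-0.005,0,0.036],
  [0,0,0.0,0,-0.009,0,0.036],
  [0,0,0,0,-0.01,-0.03,0.036],
  [0,0,0,0,-0.01,-0.08,0.036],
  [0,0,0,0,-0.01,-0.13,0.036],
  [0,0,0,-0.05,-0.01,-0.15,0.036],
  [0,0,0,-0.1,-0.01,-0.15,0.036],
  [0,0,0,-0.1,-0.01,-0.15,0.036],
  [0,0,0,-0.1,-0.01,-0.15,0.036],
])

```text
t: 20.12
tool_pos: [526.3, 111.6, 270.8]
orientation: [3.053, -0.739, 0.001]
force: [0.9, 0.2, -0.1]
width: 0.422
grasp_force: 0.0
```

```bash
python3 - <<'E'
from h import *
s=r.read_state();print(s["tool_pos"],yaw())
im=r.get_image("wrist");cv2.imwrite("pics/w10r.png",im);cv2.imwrite("pics/w10.png",cv2.resize(im[:,60:460],None,fx=1.55,fy=1.55,interpolation=cv2.INTER_CUBIC))
E
```

```text
[526.3162322  111.62314407 270.83406531] -0.4748919328802081
```

View pics/w10.png

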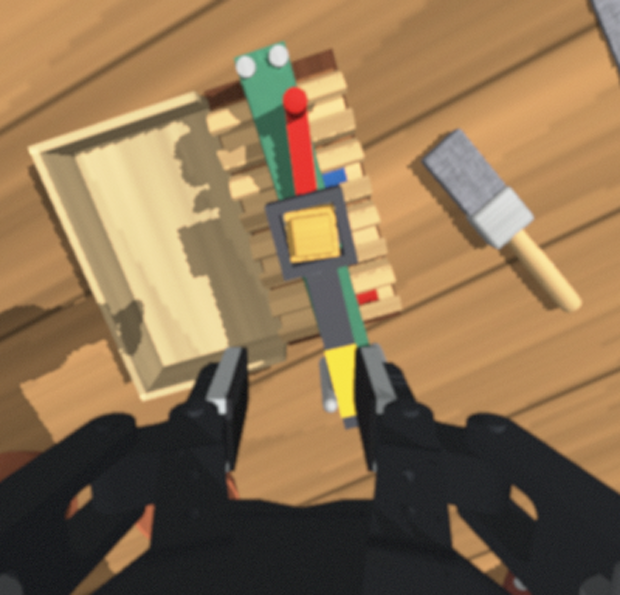

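```bash
python3 - <<'E'
from h import *
w=lambda x,y,z:world("wrist",(60+x/1.55,y/1.55),z)
H=w(312,235,149);P=w(295,101,152);d=P-H;pa=np.arctan2(d[1],d[0]);print(H,P,np.hypot(*d[:2]),pa)
S=w(312,236,144);e=w(349,424,144);d=S-e;print("key",S,e,np.arctan2(d[1],d[0]))
a=w(285,213,145);b=w(334,207,145);c=w(340,256,145);f=w(292,262,145)
for p,q in((b,c),(a,f)):
  d=p-q;print("head",np.arctan2(d[1],d[0]))
E
```

```text
[546.519556    93.49136176 149.        ] [615.81478401  68.82532314 152.        ] 73.5543478463733 -0.3419707738795588
key [545.1777458   94.03636772 144.        ] [418.92820776 129.61082269 144.        ] -0.27465750628224034
head -0.330989726667866
head -0.34092001027980984
```

```bash
python3 - <<'E'
from h import *
w=lambda x,y,z:world("wrist",(60+x/1.55,y/1.55),z)
for p,q in(((304,280),(327,350)),((338,268),(354,345)),((268,203),(285,278)),((341,190),(357,264))):
  d=w(*p,144)-w(*q,144);print(np.arctan2(d[1],d[0]))
m=(w(319,318,144)+w(349,318,144))/2;print("bar mid",m)
rel((494,105,180),down(-.235))
E
```

```text
-0.16526905508170248
-0.25282874044723036
-0.2678276308351046
-0.2334663926661168
bar mid [492.24214841 105.18328756 144.        ]
rel [0.0001, -0.0006, -0.2405] [-0.0263, 0.0207, 0.0908]
```

Emit:
play_rows([
  [0,0,-0.12,-0.013,0.01,0,0.042],
  [0,0,-0.24,-0.026,0.0205,0,0.042],
  [0,0,-0.24,-0.026,0.0205,0.05,0.042],
  [0,0,-0.24,-0.026,0.0205,0.1,0.042],
  [0,0,-0.24,-0.026,0.0205,0.135,0.042],
  [0,0,-0.24,-0.026,0.0205,0.144,0.042],
  [0,0,-0.24,-0.026,0.0205,0.144,0.042],
])

```text
t: 21.05
tool_pos: [494.3, 105.1, 126.9]
orientation: [3.12, -0.37, -0.001]
force: [0.0, -0.7, 0.4]
width: 0.494
grasp_force: 0.0
```

Grip, then lift gently.

Emit:
play_rows([
  [0,0,0,0,0,0,0.0],
  [0,0,0,0,0,0,0.0],
  [0,0,0,0,0,0,0.0],
  [0,0,0,0,0,0,0.0],
  [0,0,0,0,0,-0.005,0.0],
  [0,0,0,0,0,-0.01,0.0],
  [0,0,0,0,0,-0.015,0.0],
], grip_force=80)

```text
t: 21.92
tool_pos: [495.4, 105.4, 141.1]
orientation: [-3.119, 0.369, -0.008]
force: [9.4, 1.0, -10.6]
width: 0.211
grasp_force: 79.4
```

Emit:
play_rows([
  [0,0,0,0,0,-0.005,0.0],
  [0,0,0,0,0,-0.01,0.0],
  [0,0,0,0,0,-0.02,0.0],
  [0,0,0,0,0,-0.05,0.0],
  [0,0,0,0,0,-0.1,0.0],
  [0,0,0,0,0,-0.15,0.0],
  [0,0,0,0,0,-0.15,0.0],
])

```text
t: 22.8
tool_pos: [496.2, 105.8, 297.8]
orientation: [-3.118, 0.368, -0.016]
force: [0.9, 0.1, -3.5]
width: 0.209
grasp_force: 80.5
```

```bash
python3 - <<'E'
from h import *
s=r.read_state();print(s["tool_pos"],yaw(),s["force"],s["width"])
rel((590,-317,290),down(-0.066))
w=r.get_image("side")
for n in("key","rod"):print([(d["conf"],d["uv"]) for d in r.cut_out(n,"side")[:3]])
print(pix("side",(465,-350,16)))
E
```

```text
[496.24322144 105.76403901 297.7708608 ] -0.23512961611336333 [ 0.92304758  0.06486897 -3.48596238] 0.20885670177897048
rel [-0.0026, -0.0103, -0.1691] [0.1896, 0.3893, 0.0083]
[(0.62, [229.2, 108.4]), (0.59, [196.7, 306.6]), (0.57, [248.0, 362.2])]
[(0.82, [258.7, 266.4]), (0.16, [240.6, 153.7])]
[254.00102396 263.49189074]
```

Emit:
play_rows([
  [0,0,-0.03,0.03,0.05,0,0.0],
  [0,0,-0.06,0.06,0.1,0,0.0],
  [0,0,-0.09,0.09,0.15,0,0.0],
  [0,0,-0.12,0.12,0.2,0,0.0],
  [0,0,-0.15,0.15,0.25,0,0.0],
  [0,-0.01,-0.17,0.18,0.3,0,0.0],
  [0,-0.01,-0.17,0.195,0.35,0,0.0],
  [0,-0.01,-0.17,0.2,0.39,0,0.0],
  [0,-0.01,-0.17,0.2,0.39,0.05,0.0],
  [0,-0.01,-0.17,0.2,0.39,0.1,0.0],
  [0,-0.01,-0.17,0.2,0.39,0.1,0.0],
])

```text
t: 24.32
tool_pos: [591.4, -316.8, 181.6]
orientation: [-3.128, 0.103, 0.041]
force: [0.1, 0.2, -2.7]
width: 0.213
grasp_force: 80.3
```

```bash
python3 - <<'E'
from h import *
s=r.read_state();print(s["tool_pos"],yaw(),s["force"],s["width"])
im=r.get_image("wrist");cv2.imwrite("pics/w11.png",cv2.resize(im,(640,480)))
for d in r.cut_out("rod","wrist")[:2]:print(d["conf"],d["uv"],world("wrist",d["uv"],16))
P=s["tool_pos"].copy();P[2]=11;rel(P,down(-.066))
E
```

```text
[ 591.38900524 -316.77714142  181.6101381 ] -0.06540511157466392 [ 0.09071863  0.18151217 -2.68919945] 0.21301541107581093
0.67 [345.9, 257.2] [ 474.37935976 -423.53886383   16.        ]
rel [-0.0029, 0.0131, 0.0009] [-0.0028, -0.0021, 0.1792]
```

View pics/w11.png

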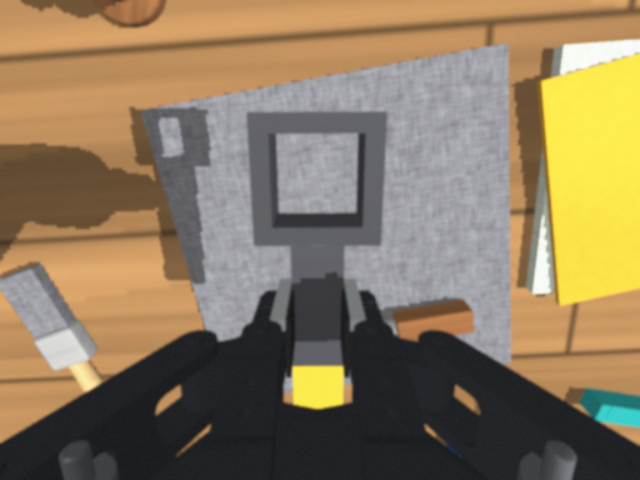

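Emit:
play_rows([
  [0,0.013,0,0.012,0,0.06,0.0],
  [0,0.013,0,0.012,0,0.12,0.0],
  [0,0.013,0,0.012,0,0.15,0.0],
  [0,0.013,0,0.012,0,0.165,0.0],
  [0,0.013,0,0.012,0,0.173,0.0],
  [0,0.013,0,0.012,0,0.173,0.0],
])

```text
t: 25.18
tool_pos: [608.9, -321.8, 20.6]
orientation: [3.139, -0.102, 0.009]
force: [-0.8, 0.0, -2.8]
width: 0.212
grasp_force: 80.4
```

Emit:
play_rows([
  [0,0,0,0,0,0.005,0.0],
  [0,0,0,0,0,0.009,0.0],
  [0,0,0,0,0,0.01,0.0],
  [0,0,0,0,0,0.01,0.0],
])

```text
t: 25.68
tool_pos: [609.0, -321.9, 13.3]
orientation: [3.139, -0.102, 0.008]
force: [-4.1, 2.9, 12.7]
width: 0.209
grasp_force: 82.3
```

Emit:
play_rows([
  [0,0,0,0,0,0,0.04],
  [0,0,0,0,0,0,0.04],
  [0,0,0,0,0,0,0.04],
  [0,0,0,0,0,-0.05,0.05],
  [0,0,0,0,0,-0.11,0.06],
  [0,0,0,0,0,-0.17,0.07],
  [0,0,0,-0.04,0.03,-0.23,0.08],
  [0,0,0,-0.04,0.03,-0.24,0.08],
  [0,0,0,-0.04,0.03,-0.24,0.08],
  [0,0,0,-0.04,0.03,-0.24,0.08],
])

```text
t: 26.92
tool_pos: [564.4, -347.1, 245.5]
orientation: [-3.136, 0.102, 0.0]
force: [0.3, -0.2, 0.3]
width: 0.939
grasp_force: 0.0
```

```bash
python3 - <<'E'
from h import *
s=r.read_state();print(s["tool_pos"],yaw(),s["force"],s["width"],s["q"])
im=r.get_image("wrist");cv2.imwrite("pics/w12r.png",im);cv2.imwrite("pics/w12.png",cv2.resize(im,(768,576)))
import pickle;pickle.dump(r.get_calibration("wrist"),open("cal12.pkl","wb"))
E
```

```text
[ 564.35222147 -347.13144138  245.48692593] -0.0649271426858009 [ 0.2535428  -0.21727831  0.26795533] 0.938653591225175 [-0.65877919  0.28603656  1.50254217  0.00328963  1.35546214  0.9762379 ]
```

View pics/w12.png

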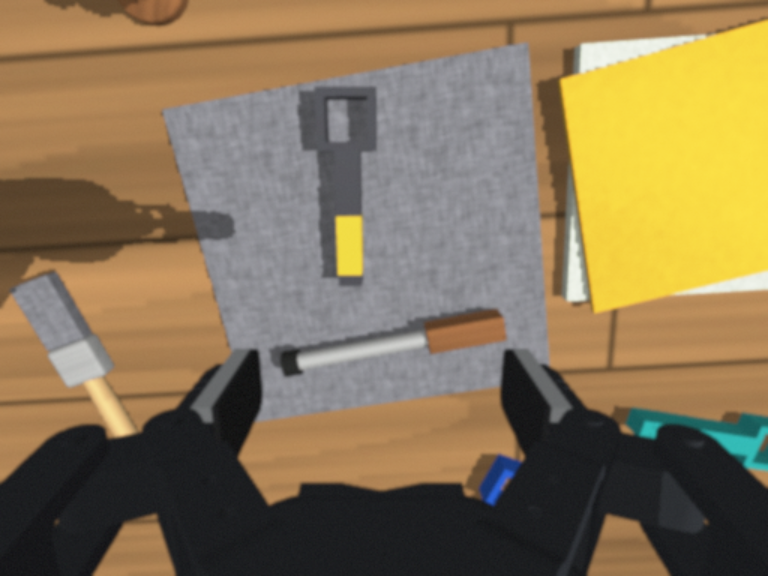

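The key lies flat on the mat. The rod's handle top is centred at about (466,336) and its head end is at about (284,363).

```bash
cat > rod.py <<'E'
from h import *
# find rod by colour: handle (orange brown) on grey mat
def handle(im):
    h=cv2.cvtColor(im,cv2.COLOR_BGR2HSV);m=((h[...,0]<14)&(h[...,1]>120)&(h[...,2]>60)).astype(np.uint8)
    n,l,st,ce=cv2.connectedComponentsWithStats(m);return h,m,st,ce,l
E
python3 - <<'E'
from rod import *
import pickle;cal=pickle.load(open("cal12.pkl","rb"))
w=lambda x,y,z:world("wrist",(x/1.5,y/1.5),z,cal)
C=w(466,336,28);T=w(504,330,28);F=w(428,342,28);hd=w(284,363,18);sh=w(300,361,24);s2=w(425,340,24)
print("C",C,"T",T,"F",F,np.hypot(*(T-F)[:2]),"head",hd,np.hypot(*(hd-C)[:2]))
for a,b in((hd,C),(F,T),(sh,s2)):print(np.arctan2(*(a-b)[1::-1]))
im=cv2.imread("pics/w12r.png");h,m,st,ce,l=handle(im)
for i in range(1,len(st)):
  if 300<st[i,4]<6000:print(i,st[i],ce[i]*1.5)
# brightness profile through the handle
print(h[190:245,311].tolist())
E
```

```text
C [ 472.26119502 -415.45512752   28.        ] T [ 475.96420137 -448.94857184   28.        ] F [ 468.5231844  -381.64507197   28.        ] 67.71358673741241 head [ 450.79232732 -247.97001737   18.        ] 168.85548377783505
1.6982848418975778
1.6809082738603296
1.6913237283470788
1 [ 80   0  45  16 478] [153.83472803   9.2667364 ]
2 [284 207  53  28 947] [464.8907075  330.87117212]
[[120, 8, 150], [116, 12, 149], [120, 10, 152], [120, 8, 153], [115, 10, 157], [114, 8, 153], [120, 12, 154], [114, 8, 153], [116, 12, 153], [124, 12, 151], [116, 12, 151], [120, 10, 151], [115, 10, 147], [115, 11, 143], [114, 9, 137], [120, 10, 122], [113, 10, 99], [120, 9, 87], [5, 18, 84], [11, 76, 91], [12, 126, 93], [13, 151, 91], [13, 149, 91], [13, 144, 90], [13, 146, 105], [13, 150, 133], [13, 152, 158], [13, 145, 174], [13, 149, 175], [13, 148, 172], [13, 146, 169], [13, 149, 166], [13, 147, 166], [13, 146, 166], [13, 149, 164], [13, 146, 166], [13, 146, 164], [13, 146, 162], [13, 150, 160], [13, 147, 160], [12, 128, 159], [10, 82, 153], [2, 24, 147], [128, 7, 148], [114, 8, 150], [115, 10, 151], [120, 10, 149], [114, 9, 147], [114, 9, 143], [120, 7, 139], [115, 11, 141], [126, 9, 143], [120, 9, 147], [116, 12, 149], [120, 9, 149]]
```

```bash
python3 - <<'E'
from h import *
rel((474.4,-433.3,120),down(1.69))
E
```

```text
rel [-0.0044, -0.003, -1.7545] [-0.0839, 0.0926, 0.1246]
```

Emit:
play_rows([
  [0,0,-0.18,-0.01,0.01,0,0.05],
  [0,0,-0.36,-0.02,0.02,0,0.05],
  [0,0,-0.54,-0.03,0.03,0,0.05],
  [0,0,-0.72,-0.04,0.04,0,0.05],
  [0,0,-0.9,-0.05,0.05,0.02,0.05],
  [0,0,-1.08,-0.06,0.06,0.04,0.05],
  [0,0,-1.26,-0.07,0.07,0.06,0.05],
  [0,0,-1.44,-0.075,0.08,0.08,0.05],
  [0,0,-1.62,-0.084,0.09,0.1,0.05],
  [-0.004,-0.003,-1.755,-0.084,0.093,0.12,0.05],
  [-0.004,-0.003,-1.755,-0.084,0.093,0.125,0.05],
  [-0.004,-0.003,-1.755,-0.084,0.093,0.125,0.05],
])

```text
t: 28.48
tool_pos: [475.2, -434.4, 121.5]
orientation: [2.085, 2.347, 0.001]
force: [-0.1, -0.6, -0.3]
width: 0.585
grasp_force: 0.0
```

```bash
python3 - <<'E'
from rod import *
s=r.read_state();print(s["tool_pos"],yaw(),s["width"])
im=r.get_image("wrist");cv2.imwrite("pics/w13r.png",im);cal=r.get_calibration("wrist")
for d in r.cut_out("rod","wrist")[:2]:
  m=d["mask"].astype(np.uint8);c=max(cv2.findContours(m,0,2)[0],key=cv2.contourArea);b=cv2.boxPoints(cv2.minAreaRect(c))
  print(d["conf"],d["uv"],m.sum(),[world("wrist",p,18,cal)[:2].round(1).tolist() for p in b])
  for v in range(20,320,25):
    xs=np.where(m[v])[0]
    if len(xs):print(v,xs.min(),xs.max(),world("wrist",((xs.min()+xs.max())/2,v),24,cal)[:2].round(1))
P=s["tool_pos"].copy();P[:2]=474.4,-433.3;P[2]=9;rel(P,down(1.69))
E
```

```text
[ 475.20491317 -434.44992217  121.50608012] 1.6886360175853126 0.5848484101869607
0.57 [252.0, 119.1] 4858 [[447.4, -294.4], [468.8, -291.8], [490.3, -453.0], [464.4, -456.1]]
20 242 261 [ 458.3 -307.9]
45 242 261 [ 460.3 -324.6]
70 242 261 [ 462.4 -342. ]
95 243 262 [ 465.3 -360.2]
120 244 262 [ 467.9 -379.2]
145 239 268 [ 470.7 -399.2]
170 240 268 [ 473.7 -420.2]
195 242 268 [ 477.2 -442.2]
rel [0.0038, 0.0043, -0.0007] [0.0029, -0.0018, 0.1145]
```

Emit:
play_rows([
  [0.004,0.004,-0.01,0.001,0,0.05,0.05],
  [0.004,0.004,-0.01,0.001,0,0.09,0.05],
  [0.004,0.004,-0.01,0.001,0,0.107,0.05],
  [0.004,0.004,-0.01,0.001,0,0.112,0.05],
  [0.004,0.004,-0.01,0.001,0,0.112,0.0],
  [0.004,0.004,-0.01,0.001,0,0.112,0.0],
  [0.004,0.004,-0.01,0.001,0,0.112,0.0],
  [0.004,0.004,-0.01,0.001,0,0.112,0.0],
  [0.004,0.004,-0.01,0.001,0,0.112,0.0],
], grip_force=100)

```text
t: 29.7
tool_pos: [477.0, -436.6, 13.7]
orientation: [2.071, 2.357, -0.002]
force: [0.1, 0.5, 5.7]
width: 0.253
grasp_force: 100.1
```

Emit:
play_rows([
  [0,0,0,0,0,-0.03,0.0],
  [0,0,0,0,0,-0.08,0.0],
  [0,0,0,0,0,-0.13,0.0],
  [0,0,0,0,0,-0.15,0.0],
  [0,0,0,0,0,-0.15,0.0],
])

```text
t: 30.32
tool_pos: [476.4, -435.8, 162.5]
orientation: [2.072, 2.358, -0.001]
force: [-0.6, -0.2, -3.2]
width: 0.251
grasp_force: 99.2
```

```bash
python3 - <<'E'
from h import *
s=r.read_state();print(s["tool_pos"],yaw(),s["width"],s["force"])
im=r.get_image("wrist");cv2.imwrite("pics/w14r.png",im);cal=r.get_calibration("wrist")
d=r.cut_out("rod","wrist")
if d:
  m=d[0]["mask"];print(d[0]["conf"],m.sum())
  for v in range(5,320,25):
    xs=np.where(m[v])[0]
    if len(xs):print(v,xs.min(),xs.max(),world("wrist",((xs.min()+xs.max())/2,v),s["tool_pos"][2]+10,cal)[:2].round(1))
im=r.get_image("side");cv2.imwrite("pics/s14.png",im);print(im.shape)
d=r.cut_out("rod","side")
for e in d[:3]:print(e["conf"],e["uv"],e["mask"].sum())
m=d[0]["mask"].astype(np.uint8);np.save("rodmask.npy",m)
pts=np.argwhere(m)[:,::-1].astype(np.float32);l=cv2.fitLine(pts,cv2.DIST_HUBER,0,.01,.01).ravel();print("line",l,pts.min(0),pts.max(0))
R0=R.from_rotvec(s["orientation"])
for p in(0,3,6):
 for off in(-7,2,8):
  a=s["tool_pos"]+R0.apply([0,0,-off]);t=np.radians(p);dirv=R0.apply([np.cos(t),0,np.sin(t)])
  A=pix("side",a-13.5*dirv);B=pix("side",a+191.5*dirv);print(p,off,A.round(1),B.round(1))
E
```

```text
[ 476.43677739 -435.7933329   162.52091527] 1.6997371518412818 0.25144144085904413 [-0.61363534 -0.2232583  -3.22803933]
0.91 11618
5 233 269 [ 459.7 -328.2]
30 234 270 [ 461.2 -337. ]
55 234 269 [ 462.2 -346.2]
80 235 269 [ 463.6 -355.8]
105 236 269 [ 465.1 -365.8]
130 236 269 [ 466.5 -376.3]
155 227 279 [ 468.1 -387.2]
180 227 278 [ 469.4 -398.8]
205 228 278 [ 471.2 -410.9]
230 230 276 [ 472.8 -423.6]
255 232 274 [ 474.6 -437.1]
(384, 512, 3)
0.81 [250.3, 230.5] 265
line [  0.50500566   0.863116   251.87021    234.7201    ] [236. 209.] [271. 267.]
0 -7 [268.2 265.3] [239.7 212.6]
0 2 [268.3 263.5] [239.5 210.8]
0 8 [268.3 262.4] [239.5 209.5]
3 -7 [268.2 265.1] [239.8 214.7]
3 2 [268.3 263.4] [239.7 212.9]
3 8 [268.3 262.2] [239.6 211.7]
6 -7 [268.2 265. ] [240.1 216.9]
6 2 [268.2 263.2] [239.9 215.1]
6 8 [268.3 262.1] [239.9 213.9]
```

```bash
python3 - <<'E'
from h import *
from scipy.optimize import least_squares
im=cv2.imread("pics/w14r.png");cal=r.get_calibration("wrist");s=r.read_state();R0=R.from_rotvec(s["orientation"])
g=im.astype(float).sum(2)
v=r.cut_out("rod","wrist")[0]["mask"]
rows=np.arange(2,138);W=[];
for y in rows:
  xs=np.where(v[y])[0];W.append(xs.max()-xs.min()+1)
W=np.array(W,float);print(np.polyfit(rows,W,1),W[:5],W[-5:])
f=292.24;cy=185.95
# camera in tool frame: pos C, axes
E=np.array(cal["extrinsics"]);C=R0.inv().apply(E[:3,3]-s["tool_pos"]);A=R0.inv().as_matrix()@E[:3,:3];print(C)
def model(p):
  off,t=p;o=np.array([0,0,-off]);d=np.array([np.cos(t),0,np.sin(t)]);out=[]
  for y in rows:
    ray=A@np.array([0,(y-cy)/f,1.]);M=np.c_[d[[0,2]],-ray[[0,2]]];k=np.linalg.solve(M,(C-o)[[0,2]]);dep=k[1];out.append(2*f*8/np.sqrt(dep**2*(1+((y-cy)/f)**2)-64)*np.sqrt(1+((y-cy)/f)**2))
  return np.array(out)
for b in(0,-1):
  q=least_squares(lambda p:model(p)-(W+b),[2,0.]);print(b,q.x,np.degrees(q.x[1]),abs(q.fun).mean())
E
```

```text
[-1.44434903e-02  3.68052932e+01] [36. 36. 37. 37. 37.] [41. 44. 46. 48. 49.]
[  71.10449165   -0.75074239 -142.55921807]
0 [15.91006936  0.15779515] 9.040995865932421 1.344743998112164
-1 [11.64141464  0.15416665] 8.833098471456903 1.3447232859330225
```

```bash
cat > pitch.py <<'E'
from h import *
from scipy.optimize import least_squares
def pitch(r0=3,r1=126):
  im=r.get_image("wrist");cal=r.get_calibration("wrist");s=r.read_state();R0=R.from_rotvec(s["orientation"])
  v=r.cut_out("rod","wrist")[0]["mask"];rows=np.arange(r0,r1)
  ed=np.array([[np.where(v[y])[0].min(),np.where(v[y])[0].max()+1] for y in rows],float)
  # subpixel-ish: linear fits of both edges
  L=np.polyfit(rows,ed[:,0],1);Rt=np.polyfit(rows,ed[:,1],1);W=np.polyval(Rt,rows)-np.polyval(L,rows)
  f=292.24;cy=185.95;E=np.array(cal["extrinsics"]);C=R0.inv().apply(E[:3,3]-s["tool_pos"]);A=R0.inv().as_matrix()@E[:3,:3]
  def model(p):
    off,t=p;o=np.array([0,0,-off]);d=np.array([np.cos(t),0,np.sin(t)]);out=[]
    for y in rows:
      ray=A@np.array([0,(y-cy)/f,1.]);k=np.linalg.solve(np.c_[d[[0,2]],-ray[[0,2]]],(C-o)[[0,2]])[1];out.append(16*f/k)
    return np.array(out)
  print("edges",L,Rt,"W",W[0],W[-1])
  for b in(0,-.6):
    q=least_squares(lambda p:model(p)-W-b,[2,0.]);print(b,"off,pitch deg",q.x[0],np.degrees(q.x[1]))
  print("model level",[ (o,model([o,0.])[[0,-1]].round(2)) for o in(0,2,5,8)])
E
python3 -c "
from pitch import *
pitch()"
```

```text
edges [2.51963731e-02 2.32728896e+02] [-1.07311914e-02  2.71581105e+02] W 38.744426960398584 34.36126409651192
0 off,pitch deg 1.8917950221447846 -1.9414646355679526
-0.6 off,pitch deg -0.9033142122274413 -2.2620338040061756
model level [(0, array([37.22, 33.41])), (2, array([37.75, 33.89])), (5, array([38.57, 34.62])), (8, array([39.43, 35.4 ]))]
```

```bash
cat > tube.py <<'E'
from h import *
O=np.array([546,93.2,0]);X=np.array([np.cos(.17),-np.sin(.17),0]);Y=np.array([np.sin(.17),np.cos(.17),0])
def tcp(k,yf,z=51.5,dx=1.8):
    return O+(-72+48*(k-1)+dx)*X+(yf-191.5)*Y+[0,0,z]
E
python3 - <<'E'
from tube import *
p=tcp(1,-90,140);print(p);rel(p,down(1.39));p=tcp(1,-90);print(p);rel(p,down(1.39))
E
```

```text
[ 429.1871181  -172.36551098  140.        ]
rel [-0.0032, -0.0027, 0.3097] [0.2654, -0.0117, 0.0197]
[ 429.1871181  -172.36551098   51.5       ]
rel [-0.0032, -0.0027, 0.3097] [0.2651, -0.0114, 0.1082]
```

Emit:
play_rows([
  [0,0,0.05,0.05,-0.003,0,0.0],
  [0,0,0.1,0.1,-0.005,0,0.0],
  [0,0,0.15,0.15,-0.008,0,0.0],
  [0,0,0.22,0.2,-0.01,0,0.0],
  [0,0,0.28,0.25,-0.012,0.01,0.0],
  [-0.003,-0.003,0.31,0.265,-0.012,0.02,0.0],
  [-0.003,-0.003,0.31,0.265,-0.012,0.02,0.0],
  [-0.003,-0.003,0.31,0.265,-0.012,0.02,0.0],
])

```text
t: 31.68
tool_pos: [430.3, -174.7, 141.6]
orientation: [2.409, 2.009, -0.0]
force: [0.7, -0.2, -1.3]
width: 0.248
grasp_force: 99.1
```

```bash
python3 - <<'E'
from tube import *
s=r.read_state();print(s["tool_pos"],yaw(),s["width"])
im=r.get_image("wrist");cv2.imwrite("pics/w15r.png",im)
p=tcp(1,-90);rel(p,down(1.39))
im=r.get_image("side");cv2.imwrite("pics/s15.png",im)
# side-view prediction of mouths
for k in range(4):print("mouth px",pix("side",O+(-72+48*k)*X-50*Y+[0,0,55]).round(1),"head px",pix("side",s["tool_pos"]-1.8*X+191.5*Y+[0,0,2.3]).round(1))
E
```

```text
[ 430.33616381 -174.68045158  141.56157122] 1.3900264282069852 0.24779649397972794
rel [0.0041, 0.0034, -0.0006] [0.0026, -0.0022, 0.0903]
mouth px [223.6 168.8] head px [223.  159.3]
mouth px [236.2 167.7] head px [223.  159.3]
mouth px [248.8 166.5] head px [223.  159.3]
mouth px [261.3 165.3] head px [223.  159.3]
```

Emit:
play_rows([
  [0,0,0,0.0025,-0.002,0.04,0.0],
  [0.004,0.003,0,0.0025,-0.002,0.08,0.0],
  [0.004,0.003,0,0.0025,-0.002,0.09,0.0],
  [0.004,0.003,0,0.0025,-0.002,0.09,0.0],
])

```text
t: 32.28
tool_pos: [428.6, -171.8, 51.2]
orientation: [-2.413, -2.01, 0.001]
force: [-0.1, -0.4, -2.6]
width: 0.251
grasp_force: 99.0
```

```bash
python3 - <<'E'
from tube import *
s=r.read_state();print(s["tool_pos"],yaw(),s["width"],s["force"])
p=tcp(1,-90);rel(p,down(1.39))
im=r.get_image("side");cv2.imwrite("pics/s16.png",im)
g=im.max(2)
hp=pix("side",s["tool_pos"]-1.8*X+180*Y+[0,0,2.3]);print("head pred (10 behind face)",hp, "shaft",pix("side",s["tool_pos"]-1.8*X+100*Y+[0,0,2.3]))
u,v=hp.astype(int)
print(g[v-12:v+13,u-10:u+11])
E
```

```text
[ 428.59200968 -171.82710006   51.18991851] 1.3890022797353545 0.25111783697955503 [-0.06012952 -0.44688869 -2.5900845 ]
rel [-0.0018, -0.0005, -0.001] [-0.0004, 0.0007, -0.0003]
head pred (10 behind face) [224.36142619 178.78939431] shaft [225.90194011 194.85190067]
[[ 44  44  41  47  44  50  46  48  50  49  45  48  61  84  91  86  88  84
   86  85  88]
 [ 45  48  49  43  44  47  44  44  51  51  50  49  65  84  90  90  85  83
   81  83  83]
 [ 44  48  46  49  42  42  42  49  59  54  52  56  66  84  91  91  84  77
   80  80  86]
 [ 50  51  55  45  44  48  43  54  59  60  59  62  76  86  88  85  80  80
   83  79  89]
 [ 57  61  59  51  48  48  49  49  60  63  66  74  80  85  83  82  76  81
   85  83  84]
 [ 65  63  62  50  49  55  56  53  59  70  72  85  82  84  80  75  79  89
   87  83  84]
 [ 77  69  63  62  67  72  75  70  75  76  81  82  79  75  69  71  77  86
   87  81  79]
 [ 69  68  64  72  75  83  86  86  77  72  74  75  76  70  65  75  83  88
   88  84  81]
 [ 65  66  65  72  76  77  82  74  77  69  68  74  68  65  66  77  84  87
   83  89  84]
 [ 61  61  67  62  64  67  73  
[... 693 characters left out ...]
9 113 106 100  97  99  98  98  97  99  91  99 101  99 104 114
  120 127 118]
 [ 63  83 108 118 116 114 113 112 111 104 104 101 103 107 118 120 122 125
  127 114 101]
 [ 61  69  85 105 114 120 127 131 126 125 125 123 119 125 134 132 131 122
  109  95  85]
 [ 60  53  65  80  94 104 118 121 126 128 129 129 129 124 131 123 111 100
   92  83  71]
 [ 67  50  64  65  75  90 102 101 109 112 116 116 111 112 109 107 101  94
   85  78  62]
 [ 68  53  55  58  66  84  94  96  99 105 105 105 105 106 107 105  99  86
   77  60  58]
 [ 80  49  48  56  62  69  75  85  94 103 102 107 107 102 101  91  82  67
   61  54  43]
 [ 98  59  50  46  56  57  61  68  71  83  80  87  81  76  78  69  65  57
   47  47  45]]
```

Emit:
play_rows([
  [0,0,0,0.01,0,0,0.0],
  [0,0,0,0.02,0,0,0.0],
  [0,0,0,0.03,0,0,0.0],
  [0,0,0,0.036,0,0,0.0],
  [0,0,0,0.042,0,0,0.0],
  [0,0,0,0.048,0,0,0.0],
])

```text
t: 33.08
tool_pos: [437.2, -123.6, 51.2]
orientation: [-2.412, -2.011, 0.001]
force: [0.5, 0.2, -3.0]
width: 0.253
grasp_force: 99.0
```

Emit:
play_rows([
  [0,0,0,0.01,0,0,0.0],
  [0,0,0,0.02,0,0,0.0],
  [0,0,0,0.03,0,0,0.0],
  [0,0,0,0.04,-0.0005,0,0.0],
])

```text
t: 33.58
tool_pos: [444.0, -83.9, 51.2]
orientation: [-2.412, -2.011, 0.001]
force: [0.2, -0.9, -2.1]
width: 0.251
grasp_force: 99.1
```

Emit:
play_rows([
  [0,0,0,0.01,0,0,0.0],
  [0,0,0,0.02,0,0,0.0],
  [0,0,0,0.03,-0.0005,0,0.0],
  [0,0,0,0.04,-0.0005,0,0.0],
  [0,0,0,0.05,-0.0007,0,0.0],
  [0,0,0,0.06,-0.0007,0,0.0],
  [0,0,0,0.063,-0.0007,0,0.0],
  [0,0,0,0.063,-0.0007,0,0.0],
])

```text
t: 34.58
tool_pos: [454.4, -22.3, 51.2]
orientation: [-2.412, -2.011, 0.001]
force: [-0.3, 0.2, -1.6]
width: 0.249
grasp_force: 99.1
```

```bash
python3 - <<'E'
from tube import *
s=r.read_state();print(s["tool_pos"],s["width"],s["force"],((s["tool_pos"]-O)@X,(s["tool_pos"]-O)@Y+191.5))
im=r.get_image("top");cv2.imwrite("pics/t17.png",im)
h=cv2.cvtColor(im,cv2.COLOR_BGR2HSV)
def blobs(n,m):
  k,l,st,ce=cv2.connectedComponentsWithStats(m.astype(np.uint8))
  for i in range(1,k):
    if st[i,4]>=3 and 150<ce[i,0]<225 and 165<ce[i,1]<235:
      w=world("top",ce[i],25);d=w-O;print(n,st[i,4],ce[i].round(1),"rack",(d@X).round(),(d@Y).round())
H,S,V=h[...,0],h[...,1],h[...,2]
blobs("red",((H<6)|(H>174))&(S>150)&(V>60));blobs("blue",(H>105)&(H<130)&(S>110));blobs("white",(S<40)&(V>190))
for k in(1,2,3,4):print(k,[(d["conf"],np.round(d["uv"]),d["mask"].sum()) for d in r.cut_out(f"blank{k}","top")[:3]])
E
```

```text
[454.44599807 -22.30899206  51.15632872] 0.24922115868953262 [-0.28747383  0.17114876 -1.55581561] (np.float64(-70.6921470388061), np.float64(62.16677587607032))
red 39 [204.9 188.6] rack 62.0 4.0
red 35 [175.7 216. ] rack -81.0 114.0
1 [(0.65, array([188., 196.]), np.int64(2499)), (0.47, array([174., 215.]), np.int64(58)), (0.4, array([204., 198.]), np.int64(162))]
2 [(0.65, array([188., 196.]), np.int64(2499)), (0.47, array([174., 215.]), np.int64(58)), (0.4, array([204., 198.]), np.int64(162))]
3 [(0.65, array([188., 196.]), np.int64(2499)), (0.47, array([174., 215.]), np.int64(58)), (0.4, array([204., 198.]), np.int64(162))]
4 [(0.65, array([188., 196.]), np.int64(2499)), (0.47, array([174., 215.]), np.int64(58)), (0.4, array([204., 198.]), np.int64(162))]
```

Emit:
play_rows([
  [0,0,0,-0.03,0.0003,0,0.0],
  [0,0,0,-0.07,0.001,0,0.0],
  [0,0,0,-0.11,0.0014,0,0.0],
  [0,0,0,-0.14,0.0017,0,0.0],
  [0,0,0,-0.14,0.02,0,0.0],
  [0,0,0,-0.1395,0.0497,0,0.0],
  [0,0,0,-0.1395,0.0497,0,0.0],
])

```text
t: 35.7
tool_pos: [480.6, -170.1, 52.0]
orientation: [2.412, 2.01, 0.001]
force: [-0.5, 0.4, -1.4]
width: 0.25
grasp_force: 99.2
```

```bash
python3 - <<'E'
from tube import *
s=r.read_state();print(s["tool_pos"],s["width"],yaw(),((s["tool_pos"]-O)@X,(s["tool_pos"]-O)@Y+191.5))
from pitch import pitch
pitch()
rel(tcp(2,-75),down(1.39))
E
```

```text
[ 480.64704632 -170.095223     51.96190232] 0.25028774030812573 1.3893540182213624 (np.float64(-19.865971288910448), np.float64(-79.05632721347706))
edges [2.51189847e-02 2.32595637e+02] [-1.04280868e-02  2.71325934e+02] W 38.62365591397847 34.2869131917125
0 off,pitch deg 1.7569801052845013 -1.7852072130282306
-0.6 off,pitch deg -1.0459006367238304 -2.1039613632172007
model level [(0, array([37.22, 33.41])), (2, array([37.75, 33.89])), (5, array([38.57, 34.63])), (8, array([39.43, 35.4 ]))]
rel [-0.0025, -0.0005, -0.0002] [0.0031, 0.0007, -0.0006]
```

Emit:
play_rows([
  [0,0,0,0.012,0,0,0.0],
  [0,0,0,0.024,0,0,0.0],
  [0,0,0,0.034,0,0,0.0],
  [0,0,0,0.044,-0.0003,0,0.0],
  [0,0,0,0.054,-0.0005,0,0.0],
  [0,0,0,0.064,-0.0006,0,0.0],
])

```text
t: 36.55
tool_pos: [489.3, -105.0, 51.2]
orientation: [-2.412, -2.011, 0.001]
force: [0.2, -0.3, -2.1]
width: 0.252
grasp_force: 99.1
```

Emit:
play_rows([
  [0,0,0,0.012,0,0,0.0],
  [0,0,0,0.024,-0.0003,0,0.0],
  [0,0,0,0.036,-0.0004,0,0.0],
  [0,0,0,0.048,-0.0005,0,0.0],
  [0,0,0,0.06,-0.0006,0,0.0],
  [0,0,0,0.07,-0.0008,0,0.0],
  [0,0,0,0.075,-0.0008,0,0.0],
  [0,0,0,0.075,-0.0008,0,0.0],
])

```text
t: 37.55
tool_pos: [501.9, -31.4, 51.1]
orientation: [-2.412, -2.012, 0.001]
force: [0.5, -0.0, -2.3]
width: 0.248
grasp_force: 99.2
```

Emit:
play_rows([
  [0,0,0,-0.03,0.0003,0,0.0],
  [0,0,0,-0.07,0.001,0,0.0],
  [0,0,0,-0.11,0.0014,0,0.0],
  [0,0,0,-0.14,0.0017,0,0.0],
  [0,0,0,-0.14,0.02,0,0.0],
  [0,0,0,-0.1395,0.0497,0,0.0],
  [0,0,0,-0.1395,0.0497,0,0.0],
  [0,0,0,-0.1395,0.0497,0,0.0],
])

```text
t: 38.55
tool_pos: [524.8, -177.8, 50.6]
orientation: [-2.411, -2.01, 0.002]
force: [0.4, -0.1, -2.3]
width: 0.251
grasp_force: 99.2
```

```bash
python3 - <<'E'
from tube import *
s=r.read_state();print(s["tool_pos"],s["width"],yaw(),((s["tool_pos"]-O)@X,(s["tool_pos"]-O)@Y+191.5))
rel(tcp(3,-75),down(1.39))
E
```

```text
[ 524.83534751 -177.80729689   50.63484609] 0.2510533374567782 1.3896561078023644 (np.float64(24.9900920145231), np.float64(-79.18134916247936))
rel [-0.0029, -0.0006, -0.0003] [0.0042, 0.0008, -0.0009]
```

Emit:
play_rows([
  [0,0,0,0.012,0.0005,0,0.0],
  [0,0,0,0.024,0.0005,0,0.0],
  [0,0,0,0.034,0.0005,0,0.0],
  [0,0,0,0.044,0.0003,0,0.0],
  [0,0,0,0.054,0,0,0.0],
  [0,0,0,0.066,0,0,0.0],
])

```text
t: 39.3
tool_pos: [537.7, -112.3, 51.1]
orientation: [-2.412, -2.011, 0.001]
force: [0.4, -0.3, -2.3]
width: 0.248
grasp_force: 99.2
```

Emit:
play_rows([
  [0,0,0,0.012,0,0,0.0],
  [0,0,0,0.024,-0.0003,0,0.0],
  [0,0,0,0.036,-0.0004,0,0.0],
  [0,0,0,0.048,-0.0005,0,0.0],
  [0,0,0,0.06,-0.0006,0,0.0],
  [0,0,0,0.07,-0.0008,0,0.0],
  [0,0,0,0.075,-0.0008,0,0.0],
  [0,0,0,0.075,-0.0008,0,0.0],
])

```text
t: 40.3
tool_pos: [550.3, -38.7, 51.0]
orientation: [-2.412, -2.012, 0.001]
force: [0.1, 0.3, -1.1]
width: 0.25
grasp_force: 99.2
```

Emit:
play_rows([
  [0,0,0,-0.03,0.0003,0,0.0],
  [0,0,0,-0.07,0.001,0,0.0],
  [0,0,0,-0.11,0.0014,0,0.0],
  [0,0,0,-0.14,0.0017,0,0.0],
  [0,0,0,-0.14,0.02,0,0.0],
  [0,0,0,-0.1395,0.0497,0,0.0],
  [0,0,0,-0.1395,0.0497,0,0.0],
  [0,0,0,-0.1395,0.0497,0,0.0],
])

```text
t: 41.3
tool_pos: [573.2, -185.2, 50.6]
orientation: [-2.411, -2.01, 0.002]
force: [-0.7, -0.0, -1.2]
width: 0.251
grasp_force: 99.2
```

```bash
python3 - <<'E'
from tube import *
s=r.read_state();print(s["tool_pos"],s["width"],yaw(),((s["tool_pos"]-O)@X,(s["tool_pos"]-O)@Y+191.5))
rel(tcp(4,-75),down(1.39))
from pitch import pitch
pitch()
E
```

```text
[ 573.21593521 -185.1717258    50.56684546] 0.2509876005078004 1.3896286671907359 (np.float64(73.91919364749793), np.float64(-78.25447663966833))
rel [-0.0028, -0.0005, -0.0004] [0.0033, -0.0002, -0.0009]
edges [2.58219293e-02 2.33054714e+02] [-1.70189989e-02  2.71300598e+02] W 38.11736165748741 32.89076842381331
0 off,pitch deg -8.883311525219005 -6.325403850335621
-0.6 off,pitch deg -11.981100554725018 -6.733191789367277
model level [(0, array([37.22, 33.41])), (2, array([37.75, 33.89])), (5, array([38.57, 34.62])), (8, array([39.43, 35.4 ]))]
```

Emit:
play_rows([
  [0,0,0,0.012,0,0,0.0],
  [0,0,0,0.02,0,0,0.0],
  [0,0,0,0.026,0,0,0.0],
  [0,0,0,0.032,0,0,0.0],
  [0,0,0,0.038,0,0,0.0],
  [0,0,0,0.044,0,0,0.0],
  [0,0,0,0.054,0,0,0.0],
  [0,0,0,0.066,0,0,0.0],
])

```text
t: 42.4
tool_pos: [586.1, -119.7, 51.0]
orientation: [-2.413, -2.01, 0.001]
force: [0.2, -0.0, -2.0]
width: 0.25
grasp_force: 99.2
```

Emit:
play_rows([
  [0,0,0,0.012,0,0,0.0],
  [0,0,0,0.024,-0.0003,0,0.0],
  [0,0,0,0.036,-0.0004,0,0.0],
  [0,0,0,0.048,-0.0005,0,0.0],
  [0,0,0,0.06,-0.0006,0,0.0],
  [0,0,0,0.07,-0.0008,0,0.0],
  [0,0,0,0.075,-0.0008,0,0.0],
  [0,0,0,0.075,-0.0008,0,0.0],
])

```text
t: 43.4
tool_pos: [598.7, -46.1, 51.0]
orientation: [-2.412, -2.012, 0.001]
force: [-0.6, -0.2, -2.4]
width: 0.254
grasp_force: 99.2
```

Emit:
play_rows([
  [0,0,0,-0.03,0.0003,0,0.0],
  [0,0,0,-0.07,0.001,0,0.0],
  [0,0,0,-0.11,0.0014,0,0.0],
  [0,0,0,-0.15,0.0017,0,0.0],
  [0,0,0,-0.16,0.002,-0.04,0.0],
  [0,0,0,-0.18,0.002,-0.08,0.0],
  [0,0,0,-0.23,0.002,-0.12,0.0],
  [0,0,0,-0.28,0.002,-0.12,0.0],
  [0,0,0,-0.28,0.002,-0.12,0.0],
])

```text
t: 44.52
tool_pos: [549.7, -326.9, 172.4]
orientation: [2.416, 2.004, -0.002]
force: [0.1, 1.0, -2.0]
width: 0.248
grasp_force: 99.2
```

```bash
cat > see.py <<'E'
from tube import *
def see():
  im=r.get_image("top");cv2.imwrite("pics/t18.png",im)
  h=cv2.cvtColor(im,cv2.COLOR_BGR2HSV);H,S,V=h[...,0].astype(int),h[...,1],h[...,2]
  def blobs(n,m):
    k,l,st,ce=cv2.connectedComponentsWithStats(m.astype(np.uint8))
    for i in range(1,k):
      if st[i,4]>=3:
        w=world("top",ce[i],25);d=w-O
        if abs(d@X)<130 and -60<d@Y<200:print(n,st[i,4],ce[i].round(1),"rack",(d@X).round(),(d@Y).round())
  blobs("red",((H<6)|(H>174))&(S>150)&(V>60));blobs("blue",(H>105)&(H<130)&(S>110));blobs("white",(S<40)&(V>170));blobs("terra",(H>3)&(H<11)&(S>110)&(V>70))
E
python3 - <<'E'
from see import *
s=r.read_state();print(s["tool_pos"],s["width"],yaw());see()
im=r.get_image("side");cv2.imwrite("pics/s18.png",im)
print([(d["conf"],np.round(d["uv"]),d["mask"].sum()) for d in r.cut_out("blank1","side")[:6]])
E
```

```text
[ 549.70970323 -326.90895308  172.44171003] 0.24817929332061936 1.3846653792456036
red 40 [204.8 188.8] rack 62.0 4.0
red 38 [172.7 213.4] rack -71.0 129.0
blue 31 [174.3 191.5] rack 29.0 139.0
white 63 [174.2 203.3] rack -25.0 131.0
terra 14 [206.4 187.6] rack 68.0 -3.0
terra 4 [202.5 190.5] rack 52.0 13.0
terra 27 [172.7 213.3] rack -70.0 130.0
[(0.38, array([223., 144.]), np.int64(50))]
```

```bash
python3 - <<'E'
from tube import *
im=cv2.imread("pics/t18.png");h=cv2.cvtColor(im,cv2.COLOR_BGR2HSV)
for x in(-96,-71,-48,-25,0,29,50,72,90):
  print(x,[tuple(h[tuple(pix("top",O+x*X+y*Y+[0,0,25]).round().astype(int)[::-1])].tolist()) for y in(80,100,115,130,145,165)])
rel((476,-430,150),down(1.70))
E
```

```text
-96 [(19, 83, 120), (21, 88, 130), (19, 87, 203), (19, 85, 210), (19, 90, 182), (20, 86, 202)]
-71 [(19, 90, 128), (17, 90, 181), (2, 188, 163), (0, 196, 176), (3, 184, 161), (20, 85, 181)]
-48 [(19, 84, 116), (20, 84, 195), (18, 92, 196), (20, 68, 192), (21, 79, 194), (20, 88, 192)]
-25 [(20, 91, 135), (20, 83, 173), (30, 5, 213), (0, 0, 238), (150, 1, 237), (19, 87, 167)]
0 [(20, 86, 110), (20, 86, 110), (20, 83, 206), (19, 84, 195), (19, 80, 194), (19, 90, 193)]
29 [(18, 81, 119), (20, 87, 176), (18, 67, 168), (108, 167, 147), (108, 173, 156), (12, 32, 121)]
50 [(20, 90, 142), (20, 87, 176), (19, 87, 199), (17, 45, 152), (19, 81, 186), (19, 86, 208)]
72 [(20, 84, 116), (19, 86, 189), (20, 88, 199), (20, 87, 197), (19, 85, 210), (19, 87, 209)]
90 [(21, 87, 168), (21, 89, 184), (20, 88, 198), (19, 88, 198), (20, 85, 215), (19, 86, 213)]
rel [-0.0024, -0.002, -0.3109] [-0.1198, -0.0529, 0.0201]
```

```bash
python3 - <<'E'
from pitch import *
pitch()
for f in("w4r","w6r","w10r"):
  im=cv2.imread(f"pics/{f}.png");h=cv2.cvtColor(im,cv2.COLOR_BGR2HSV);m=((h[...,0]>=4)&(h[...,0]<=13)&(h[...,1]>120)&(h[...,2]>70)).astype(np.uint8)
  k,l,st,ce=cv2.connectedComponentsWithStats(m);print(f,[(st[i].tolist()) for i in range(1,k) if st[i,4]>8])
E
```

```text
edges [2.53833950e-02 2.32952698e+02] [-1.42072203e-02  2.71486498e+02] W 38.415027537372 33.584972462627775
0 off,pitch deg -3.6902637599192434 -4.224378056006885
-0.6 off,pitch deg -6.639759643836366 -4.590335475029775
model level [(0, array([37.22, 33.41])), (2, array([37.75, 33.88])), (5, array([38.57, 34.62])), (8, array([39.43, 35.4 ]))]
w4r [[176, 0, 3, 9, 11], [184, 0, 56, 32, 1217], [318, 0, 35, 13, 285], [161, 87, 37, 147, 999], [50, 154, 72, 23, 231], [456, 176, 52, 22, 711], [157, 217, 19, 8, 64], [0, 259, 70, 61, 3385]]
w6r [[210, 17, 27, 12, 197], [275, 18, 27, 12, 312], [158, 99, 69, 27, 223], [270, 180, 14, 9, 59], [216, 199, 15, 5, 39], [231, 199, 7, 5, 21], [270, 200, 23, 6, 107], [0, 220, 40, 79, 2360], [73, 253, 70, 48, 1549], [107, 313, 14, 13, 109], [377, 371, 19, 11, 91]]
w10r [[249, 32, 29, 21, 367], [192, 52, 25, 19, 171], [243, 56, 19, 47, 86], [290, 186, 15, 11, 53], [296, 201, 22, 8, 51], [247, 217, 15, 5, 19], [26, 290, 60, 44, 889], [206, 305, 9, 18, 99], [103, 320, 8, 14, 69], [146, 325, 14, 24, 184], [384, 368, 10, 14, 54]]
```

Emit:
play_rows([
  [0,0,-0.1,-0.04,-0.018,0,0.0],
  [0,0,-0.2,-0.08,-0.035,0,0.0],
  [-0.002,-0.002,-0.31,-0.12,-0.053,0.02,0.0],
  [-0.002,-0.002,-0.31,-0.12,-0.053,0.07,0.0],
  [-0.002,-0.002,-0.31,-0.12,-0.053,0.12,0.0],
  [-0.002,-0.002,-0.31,-0.12,-0.053,0.14,0.0],
  [-0.002,-0.002,-0.31,-0.12,-0.053,0.15,0.0],
  [-0.002,-0.002,-0.31,-0.12,-0.053,0.15,0.0],
])

```text
t: 45.78
tool_pos: [477.4, -430.9, 21.8]
orientation: [2.071, 2.359, -0.001]
force: [0.1, 0.6, -1.9]
width: 0.249
grasp_force: 99.1
```

Emit:
play_rows([
  [0,0,0,0,0,0.004,0.0],
  [0,0,0,0,0,0.0075,0.0],
  [0,0,0,0,0,0.0075,0.0],
])

```text
t: 46.15
tool_pos: [476.6, -430.8, 13.9]
orientation: [2.072, 2.358, -0.001]
force: [0.5, -0.3, -2.7]
width: 0.25
grasp_force: 99.2
```

Emit:
play_rows([
  [0,0,0,0,0,0.002,0.0],
  [0,0,0,0,0,0.002,0.035],
  [0,0,0,0,0,0.002,0.05],
  [0,0,0,0,0,0.002,0.05],
  [0,0,0,0,0,-0.03,0.05],
  [0,0,0,0,0,-0.09,0.06],
  [0,0,0,0,0,-0.15,0.08],
  [0,0,0,0,0,-0.21,0.08],
  [0,0,0,0,0,-0.25,0.08],
  [0,0,0,0,0,-0.25,0.08],
])

```text
t: 47.4
tool_pos: [478.2, -432.4, 269.4]
orientation: [2.066, 2.351, -0.003]
force: [-0.6, 0.1, 0.1]
width: 0.936
grasp_force: 0.0
```

```bash
python3 - <<'E'
from see import *
s=r.read_state();print(s["tool_pos"],s["width"],s["force"])
im=r.get_image("wrist");cal=r.get_calibration("wrist")
for n in("rod","key","mat"):
  for d in r.cut_out(n,"wrist")[:2]:
    c=max(cv2.findContours(d["mask"].astype(np.uint8),0,2)[0],key=cv2.contourArea);b=cv2.boxPoints(cv2.minAreaRect(c))
    print(n,round(d["conf"],2),[world("wrist",p,16 if n!="mat" else 4,cal)[:2].round().tolist() for p in b])
see()
im=r.get_image("side")
for n in("key","rod"):
  for d in r.cut_out(n,"side")[:3]:print(n,round(d["conf"],2),np.round(d["uv"]),world("side",d["uv"],16)[:2].round())
E
```

```text
[ 478.22635751 -432.43484344  269.38673844] 0.9362461072016706 [-0.57270452  0.09225045  0.13246186]
rod 0.56 [[363.0, -262.0], [387.0, -254.0], [444.0, -434.0], [417.0, -443.0]]
key 0.81 [[519.0, -337.0], [522.0, -289.0], [686.0, -298.0], [690.0, -348.0]]
key 0.8 [[153.0, -421.0], [183.0, -375.0], [332.0, -444.0], [306.0, -496.0]]
red 42 [204.9 188.8] rack 62.0 3.0
red 37 [172.8 213.3] rack -71.0 129.0
blue 32 [174.3 191.5] rack 28.0 139.0
white 63 [174.2 203.3] rack -25.0 131.0
terra 14 [206.7 186.7] rack 72.0 -3.0
terra 28 [172.8 213.2] rack -70.0 130.0
key 0.8 [298. 243.] [ 627. -320.]
key 0.62 [246. 360.] [ 359. -627.]
key 0.56 [190. 305.] [ 244. -428.]
rod 0.94 [244. 273.] [ 425. -374.]
```

```bash
python3 - <<'E'
from h import *
im=r.get_image("wrist");cal=r.get_calibration("wrist");cv2.imwrite("pics/w19r.png",im)
h=cv2.cvtColor(im,cv2.COLOR_BGR2HSV)
m=((h[...,0]>=9)&(h[...,0]<=15)&(h[...,1]>110)&(h[...,2]>60)).astype(np.uint8)
k,l,st,ce=cv2.connectedComponentsWithStats(m)
for i in range(1,k):
  if st[i,4]>250:print("brown",st[i].tolist(),world("wrist",ce[i],24,cal)[:2].round(1))
g=((h[...,1]<25)&(h[...,2]>110)&(h[...,2]<190)).astype(np.uint8);g=cv2.morphologyEx(g,cv2.MORPH_CLOSE,np.ones((9,9)))
k,l,st,ce=cv2.connectedComponentsWithStats(g);i=1+st[1:,4].argmax();c=max(cv2.findContours((l==i).astype(np.uint8),0,2)[0],key=cv2.contourArea)
ap=cv2.approxPolyDP(cv2.convexHull(c),8,True)[:,0];print("mat",[(p.tolist(),world("wrist",p,4,cal)[:2].round().tolist()) for p in ap])
E
```

```text
brown [0, 0, 284, 337, 31821] [ 307.3 -451.7]
brown [373, 0, 139, 291, 9502] [ 726.7 -358.8]
brown [284, 202, 51, 15, 282] [ 559.5 -489.7]
brown [393, 343, 45, 39, 657] [ 780.7 -735.3]
mat [([448, 0], [682.0, -213.0]), ([410, 202], [708.0, -469.0]), ([205, 197], [413.0, -500.0]), ([187, 0], [371.0, -253.0])]
```

```bash
python3 - <<'E'
from h import *
M=np.array([545,-340.]);a=np.array([.995,.1]);b=np.array([-.1,.995])
for cam in("wrist","side","top"):
  im=r.get_image(cam);cv2.imwrite(f"pics/{cam}20.png",im)
  for d in r.cut_out("rod",cam)[:1]:
    p=np.argwhere(d["mask"])[:,::-1].astype(np.float32);l=cv2.fitLine(p,cv2.DIST_HUBER,0,.01,.01).ravel()
    t=(p-l[2:])@l[:2];E=[world(cam,l[2:]+l[:2]*v,16)[:2] for v in(t.min(),t.max())]
    E.sort(key=lambda e:e[1]);u=(E[1]-E[0])/np.linalg.norm(E[1]-E[0])
    for c in(E[0]+35*u,E[1]-170*u):print(cam,round(d["conf"],2),np.round(E).tolist(),"centre",c.round(),"mat frame",((c-M)@a).round(),((c-M)@b).round())
  if cam!="wrist":
    h=cv2.cvtColor(im,cv2.COLOR_BGR2HSV)
    q=pix(cam,(420,-405,20)).round().astype(int);print(cam,q,h[q[1]-6:q[1]+7:2,q[0]-8:q[0]+9:2,:2].tolist() if cam=="side" else "")
E
```

```text
wrist 0.6 [[431.0, -443.0], [380.0, -254.0]] centre [ 422. -409.] mat frame -129.0 -56.0
wrist 0.6 [[431.0, -443.0], [380.0, -254.0]] centre [ 424. -418.] mat frame -128.0 -66.0
side 0.55 [[433.0, -444.0], [376.0, -240.0]] centre [ 423. -410.] mat frame -128.0 -58.0
side 0.55 [[433.0, -444.0], [376.0, -240.0]] centre [ 421. -404.] mat frame -129.0 -51.0
side [245 282] [[[6, 34], [13, 130], [15, 144], [15, 139], [14, 144], [12, 84], [128, 8], [124, 13], [124, 15]], [[13, 55], [13, 109], [15, 141], [14, 149], [14, 143], [14, 136], [9, 57], [113, 15], [120, 11]], [[14, 87], [9, 29], [14, 128], [14, 135], [14, 136], [14, 139], [12, 117], [5, 25], [111, 13]], [[16, 119], [8, 24], [7, 50], [14, 143], [15, 142], [14, 140], [14, 138], [13, 97], [150, 2]], [[18, 128], [13, 62], [168, 11], [13, 112], [15, 137], [14, 145], [14, 145], [15, 138], [9, 57]], [[18, 122], [16, 107], [173, 8], [0, 17], [14, 133], [15, 139], [14, 142], [14, 145], [13, 118]], [[17, 129], [17, 124], [8, 30], [120, 8], [10, 60], [14, 145], [14, 143], [14, 138], [14, 136]]]
top 0.43 [[433.0, -440.0], [376.0, -245.0]] centre [ 423. -406.] mat frame -128.0 -54.0
top 0.43 [[433.0, -440.0], [376.0, -245.0]] centre [ 424. -409.] mat frame -127.0 -56.0
top [314 228]
```

Three cameras agree: the rod was nudged but lies at rest on the mat, about 22 mm inside the limit. The key is on the mat, all three blanks are in the tray, and the lever is where I left it.

```bash
python3 -c "
from bench import r
print(r.sign_off())"
```

```text
the job is handed in; nothing more can be done
None
```

I handed the job in at about 48 s of the 210 s limit, with no verdict returned: locknut tight at about 1.49 rad by my camera measurement, the red, white and blue blanks in the tray (tube 4 was empty), the key and rod back on the mat (the rod got shifted after I set it down but is still inside the limits), and the bystanders not knowingly touched, though I did not re-measure them.

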